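# Swap the bun stamp behind the canisters

## Task

The large bun stamp stands at the back of the wooden tray behind two tall canisters: first set both canisters aside, upright, on the marble slab, then put the large stamp into the round flouring dish, and then stand the small stamp in the place at the back of the tray that the large one left. Last, put each canister back in its own place on the tray, just where it stood at the start, and leave the salt tin and the ring cutter on the tray where they are.

Things in the scene. Friction and masses are not known exactly. Their poses are not given: they have to be found in the camera images.
- tray: Wooden tray, fixed, 160 (its x) by 240 mm (its y); board 10 mm thick, rim 6 mm wide and 6 mm above the board. Origin: centre of its underside; x to its back (away from the robot). Three flush dark round inlays mark standing places at (-27,+52), (-27,-52), (+33,0) mm: a canister on each front one (which is where varies), the large stamp on the back one, within 3 mm.
- back_spot (a point): Middle of the back inlay of the tray, on the board's top face (10 mm above the bench): where the large stamp stands at the start and the small stamp must stand at the end. Axes as the tray's.
- slab: White marble slab, fixed, 140 (its x) by 240 (its y) by 18 mm thick: the side area for the two canisters. Origin: centre of its underside, on the bench; z up.
- dish: Shallow round flouring dish of bare metal, fixed; 100 mm across and 14 mm high outside, inside about 86 mm across at the floor, floor 4 mm above the bench. Origin: centre of its underside.
- round_can: Round metal canister with a wooden lid (all one piece), 60 mm in diameter, 125 mm high, about 0.4 kg. Origin: centre of its underside, z up. Grip it across its diameter; 90 to 100 mm above its foot is a good height.
- square_can: Square metal canister with a wooden lid (all one piece), 54 by 54 mm, 125 mm high, about 0.4 kg. Origin: centre of its underside, z up; x and y square to its sides. Grip it flat across two of its sides, 90 to 100 mm above its foot.
- large_stamp: Large bun stamp: steel disc 60 mm in diameter and 20 mm high, thin neck, upright wooden knob 25 mm in diameter from 28 to 60 mm above its foot; about 0.16 kg. Origin: centre of its underside, z up. Grip the knob from above, at about 46 mm. With the canisters in front of it there is no room for a gripper.
- small_stamp: Small bun stamp: steel disc 42 mm in diameter and 20 mm high, with the same neck and wooden knob (25 mm in diameter, 28 to 60 mm above its foot); about 0.11 kg. Origin: centre of its underside, z up. At the start it stands on the bench on its own.
- salt_tin: Bystander: low round dark tin, 36 mm in diameter, 24 mm high, loose in a back corner of the tray. Origin: centre of its underside.
- ring_cutter: Bystander: brass ring, 36 mm in diameter, 22 mm high, loose in the other back corner of the tray. Origin: centre of its underside.
Things that resemble listed ones, but are neither listed nor needed, are in the scene too. What is shaped like the square_can but green or purple is not meant.

How it is judged:
By the outcome, as a careful person would: the job done as asked, in the order asked, and still so for the second after the job is handed in, with the robot touching nothing.
It also fails if it takes over 144 s, if anything falls off the work surface, if the arm or the gripper's body presses on something with over 40 N, if the wrist force passes 120 N, or if a joint passes its speed limit or range.

## Robot

A 7-joint arm with a two-finger parallel gripper is mounted at the origin on the work surface. World frame = base frame: x ahead of the robot, y to its left, z up, the work surface at z = 0. Lengths are in m, angles in rad, forces in N, time in s.
With the tool pointing down it reaches from about 0.35 to 0.9 m from the base axis. Payload 8.1 kg.
Tool frame: the origin (TCP) lies at the very end of the fingers, on their centre line; the grasp point (between the pads) lies 19 mm behind it; z points along the fingers, y is the line along which they close (so a half turn about z gives the same grasp; the last joint's range is limited). The gripper opens to 92 mm and grips with 3 to 60 N. Pads are 19 mm wide; open, the fingers measure 130 mm over their backs; the gripper's body (75 mm by 190 mm) begins 47 mm behind the grasp point.
Start: joints at [-1.255, 0.434, 0.025, 1.573, -0.012, 1.134, -0.075], TCP at [0.254, 0.571, 0.227] pointing down, gripper open.
Joint ranges: [-2.62, 2.62], [-0.44, 2.09], [-1.27, 1.32], [0.08, 2.57], [-1.32, 4.46], [0.12, 2], [-2.74, 2.74]. Speed limits (rad/s): [2.22, 2.22, 3.01, 3.01, 3.14, 3.14, 3.14].

## Interface

Orientations are given as a rotation vector (axis times angle).
In Python, from bench import bot gives the robot as it stands. The module is installed in compiled form; this text tells all that it offers.
- The arm moves only by the tool jog_arm, never from a script. Its argument "plan" is a list of rows, each an object with "translation": the shift along the world's x, y, z scaled (see below), a list of three; "turn": the turn about the world's z scaled (see below); "claw": the opening, from -1 (shut) to 1 (fully open). In form: [{"translation": [dx, dy, dz], "turn": turn, "claw": claw}, ...]. A call has exactly 10 rows; each row is the pose to reach, as a shift and turn from the pose commanded when the call began; what a row does not reach only later rows make up. The controller multiplies each number of a shift by 0.5 m and each number of a turn by 90 degrees. A row lasts 1/8 s, in which the tool goes at most 62.5 mm and 10.7 degrees, less where a joint would pass 70% of its speed; a pose out of reach is approached as far as the arm can. A call with a number of a shift or a turn outside -1 to 1 is refused whole. A call with a gripper value outside its range is refused whole. The fingers move at their own pace and stop on an object; the grip force is fixed at half the most. Time passes only in rows, so rows that repeat a pose let the fingers close, or fill a call up. It gives the time, the measured TCP pose, the force, the opening and the grip force at its end, in the units of the state.
- bot.sense(): the state, without advancing time (a new reading comes with each control period).
- bot.snapshot(name): name is "side" or "top" or "wrist"; returns the picture (480x640x3 uint8, red, green, blue); there is no depth.
- bot.camera_model(name): a dict with "intrinsics" (3x3 intrinsics, pixels), "k1" (the pictures are not rectified: a ray, as slopes to the right and down, at radius r is drawn at 1 + k1 r^2 times it, then the intrinsics apply), "xyz" and "orientation" of the camera in the world. Camera axes: x right, y down, z forward; pixel columns grow to the right and rows downward; lengths in m; the calibration is good to about 2 mm. A picture is of the moment at which its call begins: read the wrist's pose just before it. camera_model takes no time and is no camera call; for the wrist camera it gives the pose at the moment of the call.
- bot.finish_job(): hands the job in; it is judged then, once.
The state is a dict: "clock": time; "qpos": joint angles; "joint_velocities": joint speeds; "joint_torque": joint torques, N m; "eef_pos": TCP position; "eef_rot": TCP orientation; "contact_force": force on the tool from outside, world axes, zero at the start; "moment": the same for the moment, N m; "gripper_width": opening from 0.0 (shut) to 1.0 (fully open); "grasp_force": force on a finger pad.
Only numpy, scipy, OpenCV 4.12 (cv2) and the standard library are available. Lean on these libraries where they do the work, as an engineer would, in place of code of your own. Each camera call takes 0.05 s, during which the arm holds its last target. There are 200 camera calls.

## Working session

There is one attempt and no reset: what is moved stays moved. The work goes in short steps, Python scripts to look and compute and a tool call to move; the robot and the scene stay as the last step left them, time stands still between calls to the robot, and variables do not carry over. Pictures are saved under pics/ and viewed, at most 14 in all, crops included, and the job is handed in when it is done.

Besides the shell and the picture viewer there is one more tool, called after "Request:" as name([rows], argument=value, ...), one row to a line, values as JSON. jog_arm: Moves the arm, as the interface text tells. Shifts and turns lie within -1 to 1; 1 stands for 0.5 m of shift or 90 degrees of turn. Its arguments: {"type":"object","properties":{"plan":{"type":"array","items":{"type":"object","properties":{"translation":{"type":"array","items":{"type":"number","minimum":-1,"maximum":1}},"turn":{"type":"number","minimum":-1,"maximum":1},"claw":{"type":"number"}}}}},"required":["plan"]}

```bash
mkdir -p pics; cat > h.py <<'E'
import numpy as np, cv2
from bench import bot
from scipy.spatial.transform import Rotation as R
def cam(n):
    c=bot.camera_model(n); o=np.array(c["orientation"],float)
    M=R.from_rotvec(o).as_matrix() if o.size==3 else o.reshape(3,3)
    return np.array(c["intrinsics"]).reshape(3,3),c["k1"],np.array(c["xyz"]),M
def ray(c,uv):
    K,k,p,M=c
    q=cv2.undistortPoints(np.array(uv,float).reshape(-1,1,2),K,np.array([k,0,0,0.]))[:,0]
    return np.c_[q,np.ones(len(q))]@M.T
def onz(c,uv,z):
    d=ray(c,uv); return c[2]+d*((z-c[2][2])/d[:,2])[:,None]
def tri(c1,u1,c2,u2):
    d1,d2=ray(c1,[u1])[0],ray(c2,[u2])[0]
    A=np.c_[d1,-d2]; s=np.linalg.lstsq(A,c2[2]-c1[2],rcond=None)[0]
    a,b=c1[2]+s[0]*d1,c2[2]+s[1]*d2
    return (a+b)/2,np.linalg.norm(a-b)
def proj(c,P):
    K,k,p,M=c
    q=(np.array(P,float).reshape(-1,3)-p)@M
    return cv2.projectPoints(q.reshape(-1,1,3),np.zeros(3),np.zeros(3),K,np.array([k,0,0,0.]))[0][:,0]
def save(n,f):
    im=bot.snapshot(n); cv2.imwrite("pics/"+f,im[:,:,::-1]); return im
E
python3 - <<'E'
from h import *
for n in("top","side","wrist"):
    c=cam(n); save(n,n+"0.png"); print(n,c[2].round(3),c[3].round(3).tolist(),c[0].round(1).tolist(),c[1])
print(bot.sense())
E
```

```text
top [ 0.343 -0.065  1.551] [[0.015, -0.996, 0.09], [-1.0, -0.016, -0.006], [0.007, -0.09, -0.996]] [[528.8, 0.0, 320.5], [0.0, 528.8, 233.8], [0.0, 0.0, 1.0]] -0.06864338265720239
side [ 0.255 -0.888  0.914] [[0.96, -0.211, 0.183], [-0.279, -0.679, 0.679], [-0.019, -0.703, -0.711]] [[520.2, 0.0, 319.7], [0.0, 520.2, 241.4], [0.0, 0.0, 1.0]] -0.009008979384191283
wrist [0.187 0.601 0.384] [[0.408, 0.878, 0.25], [0.913, -0.392, -0.114], [-0.002, 0.274, -0.962]] [[376.0, 0.0, 316.3], [0.0, 376.0, 239.0], [0.0, 0.0, 1.0]] -0.010771310816100818
{'clock': 0.15, 'qpos': array([-1.25460367,  0.43505414,  0.02499987,  1.57383577, -0.01159303,
        1.13399477, -0.07510527]), 'joint_velocities': array([ 3.66190628e-04, -1.57087151e-03, -7.81536040e-05, -2.19904434e-03,
       -9.07193657e-04,  1.78570998e-03,  3.27413668e-04]), 'joint_torque': array([ 9.72135203e-04, -6.68265653e+01,  9.85585526e-01, -3.14693320e+01,
       -6.04585349e-02,  3.93824698e-02,  8.11248583e-05]), 'eef_pos': array([0.25407172, 0.57063452, 0.22615125]), 'eef_rot': array([-6.53160733e-01, -3.07282372e+00,  1.79249719e-03]), 'contact_force': array([-0.40573117, -0.00893294,  0.25027327]), 'moment': array([0.00632484, 0.01054255, 0.0298799 ]), 'grasp_force': 0.0, 'gripper_width': 0.995873238489989}
```

View pics/top0.png

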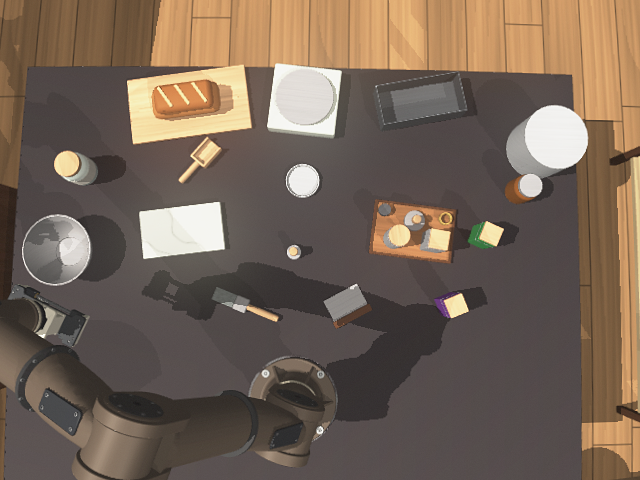

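View pics/side0.png

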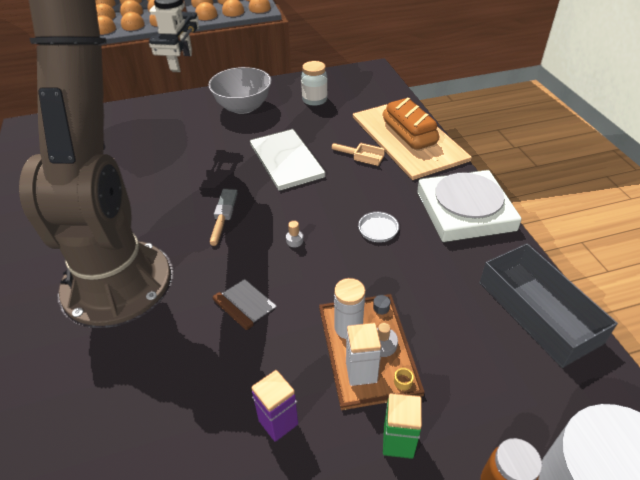

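The top view shows the tray at about (413,230). On it are the round can lid (399,236), the square can lid (438,239), the large stamp (415,218), the salt tin (385,209) and the ring (446,218). The dish is at (302,180), the slab at (182,230) and the small stamp at (293,252). The green box (488,235) and purple box (456,304) are decoys. The only square can that fits is the grey one standing on the tray.

```bash
python3 - <<'E'
from h import *
t=cv2.imread("pics/top0.png"); s=cv2.imread("pics/side0.png")
a=cv2.resize(t[160:280,270:510],None,fx=3,fy=3,interpolation=cv2.INTER_CUBIC)[:, :720]
cv2.imwrite("pics/crop1.png",a)
b=cv2.resize(s[205:415,270:430],None,fx=2.8,fy=2.8,interpolation=cv2.INTER_CUBIC)
cv2.imwrite("pics/crop2.png",b)
ct,cs=cam("top"),cam("side")
def blobs(im,lo,hi,roi,amin=30):
    x0,y0,x1,y1=roi; h=cv2.cvtColor(im[y0:y1,x0:x1],cv2.COLOR_BGR2HSV)
    m=cv2.inRange(h,lo,hi); cn,_=cv2.findContours(m,cv2.RETR_EXTERNAL,cv2.CHAIN_APPROX_NONE)
    return [c[:,0]+[x0,y0] for c in cn if cv2.contourArea(c)>=amin]
def rect(n,cs_,c,z):
    for k in cs_:
        P=onz(c,k.astype(float),z)[:,:2]
        r=cv2.minAreaRect((P*1000).astype(np.float32)); print(n,[np.round(v,1) for v in r], k.mean(0).round(1))
rect("slab",blobs(t,(0,0,150),(179,60,255),(120,190,240,270),500),ct,.018)
rect("dish",blobs(t,(0,0,110),(179,60,255),(275,155,330,205),300),ct,.014)
rect("tray",blobs(t,(2,90,60),(18,255,255),(360,190,465,270),1500),ct,.013)
rect("lids",blobs(t,(14,60,170),(30,160,255),(360,190,465,270),100),ct,.135)
rect("knob",blobs(t,(8,60,110),(30,200,255),(280,235,310,265),20),ct,.06)
rect("sidelids",blobs(s,(12,50,170),(30,180,255),(320,270,400,360),100),cs,.135)
rect("sideknob",blobs(s,(8,60,110),(30,200,255),(280,210,310,250),20),cs,.06)
E
```

```text
slab [array([487.3, 332.9]), array([141.9, 241.8]), np.float64(7.8)] [181.3 230. ]
dish [array([639.8, -17.3]), array([ 98.7, 100.3]), np.float64(0.9)] [302.2 180.3]
tray [array([ 496. , -343.6]), array([243. , 161.9]), np.float64(83.5)] [412.4 231. ]
lids [array([ 462.6, -393.5]), array([54.1, 53.3]), np.float64(80.1)] [438.8 238.9]
lids [array([ 472.7, -285.4]), array([57.9, 56.7]), np.float64(72.4)] [399.  234.9]
lids [array([ 518.8, -409.1]), array([35.6, 35.7]), np.float64(89.7)] [444.6 218.2]
knob [array([428.6,   3. ]), array([22.7, 22.6]), np.float64(1.1)] [293. 251.]
sidelids [array([ 416.4, -374.5]), array([112.1,  23.7]), np.float64(83.8)] [333.7 334. ]
sidelids [array([ 485.3, -378.3]), array([105.1,  92.4]), np.float64(80.4)] [374.5 329.9]
sidelids [array([ 472.6, -290.2]), array([64.2, 56. ]), np.float64(72.6)] [348.8 290.9]
sideknob [array([426.5, -10. ]), array([52., 24.]), np.float64(75.5)] [293.2 227.4]
```

View pics/crop1.png

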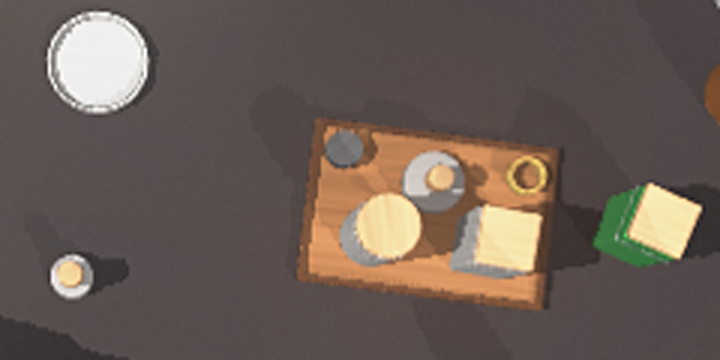

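The crop confirms the two lids: round at tray +y, and the grey square one at tray −y next to the ring. The green box is the decoy. The measured sizes match (tray 243x162, slab 242x142, dish 100, square 54), so I'm moving the wrist camera over the tray.

Request:
jog_arm([
  {"translation": [0.1, -0.1, 0.1], "turn": -0.06, "claw": 1},
  {"translation": [0.2, -0.2, 0.2], "turn": -0.12, "claw": 1},
  {"translation": [0.3, -0.3, 0.248], "turn": -0.2, "claw": 1},
  {"translation": [0.38, -0.41, 0.248], "turn": -0.28, "claw": 1},
  {"translation": [0.45, -0.52, 0.248], "turn": -0.36, "claw": 1},
  {"translation": [0.472, -0.64, 0.248], "turn": -0.4, "claw": 1},
  {"translation": [0.472, -0.76, 0.248], "turn": -0.4, "claw": 1},
  {"translation": [0.472, -0.88, 0.248], "turn": -0.4, "claw": 1},
  {"translation": [0.472, -1, 0.248], "turn": -0.4, "claw": 1},
  {"translation": [0.472, -1, 0.248], "turn": -0.4, "claw": 1},
])

```text
clock: 1.4
eef_pos: [0.4899, 0.068, 0.3508]
eef_rot: [1.574, 2.719, 0.0]
contact_force: [0.8, 0.3, 0.7]
gripper_width: 0.999
grasp_force: 0.0
```

Request:
jog_arm([
  {"translation": [0, -0.1, 0], "turn": -0.06, "claw": 1},
  {"translation": [0, -0.2, 0], "turn": -0.12, "claw": 1},
  {"translation": [0, -0.3, 0], "turn": -0.2, "claw": 1},
  {"translation": [0, -0.41, 0], "turn": -0.28, "claw": 1},
  {"translation": [0, -0.52, 0], "turn": -0.36, "claw": 1},
  {"translation": [0, -0.64, 0], "turn": -0.406, "claw": 1},
  {"translation": [0, -0.76, 0], "turn": -0.406, "claw": 1},
  {"translation": [0, -0.822, 0], "turn": -0.406, "claw": 1},
  {"translation": [0, -0.822, 0], "turn": -0.406, "claw": 1},
  {"translation": [0, -0.822, 0], "turn": -0.406, "claw": 1},
])

```text
clock: 2.65
eef_pos: [0.4904, -0.3391, 0.3504]
eef_rot: [-2.343, -2.091, -0.0]
contact_force: [0.5, 1.0, -0.0]
gripper_width: 1.001
grasp_force: 0.0
```

```bash
python3 - <<'E'
from h import *
s=bot.sense(); print(s["clock"],s["eef_pos"].round(4),s["qpos"].round(2),s["joint_velocities"].round(3),s["contact_force"].round(1))
c=cam("wrist"); save("wrist","w1.png"); np.savez("w1.npz",*c); save("top","t1.png")
print(c[2].round(3)); print((R.from_rotvec(s["eef_rot"]).as_matrix()).round(3))
E
```

```text
2.65 [ 0.4904 -0.3391  0.3504] [ 0.01  0.36  0.74  1.49 -0.24  1.39  0.64] [-0.02  -0.011 -0.01   0.004  0.    -0.001  0.001] [ 0.5  1.  -0. ]
[ 0.499 -0.265  0.509]
[[ 0.113  0.994 -0.   ]
 [ 0.994 -0.113  0.001]
 [ 0.001 -0.001 -1.   ]]
```

View pics/w1.png

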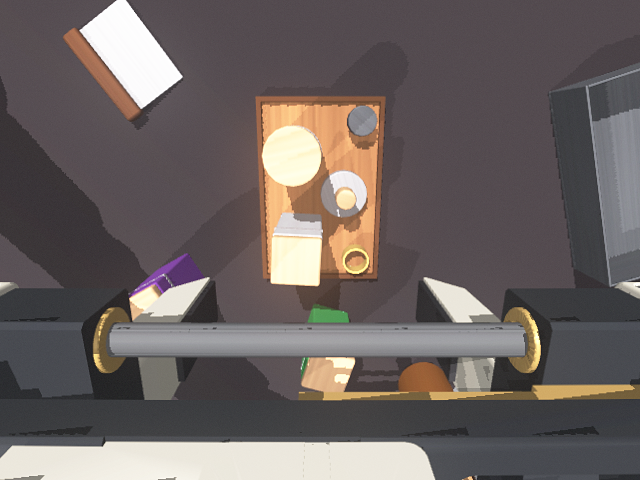

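The wrist view shows the round lid (292,156), square lid (298,259), large knob (345,198), salt tin (362,121), ring (356,261) and the tray edges (255-385, 97-280). Next I'll triangulate these against the top view.

```bash
cat >> h.py <<'E'
def blobs(im,lo,hi,roi,amin=30):
    x0,y0,x1,y1=roi; h=cv2.cvtColor(im[y0:y1,x0:x1],cv2.COLOR_BGR2HSV)
    m=cv2.inRange(h,lo,hi); cn,_=cv2.findContours(m,cv2.RETR_EXTERNAL,cv2.CHAIN_APPROX_NONE)
    return [c[:,0]+[x0,y0] for c in cn if cv2.contourArea(c)>=amin]
def cen(k):
    m=cv2.moments(k.reshape(-1,1,2).astype(np.int32)); return np.array([m["m10"],m["m01"]])/m["m00"]
def rect(n,bl,c,z):
    for k in bl:
        P=onz(c,k.astype(float),z)[:,:2]*1000
        r=cv2.minAreaRect(P.astype(np.float32)); e=cv2.minEnclosingCircle(P.astype(np.float32)); print(n,np.round(r[0],1),np.round(r[1],1),round(r[2],1),"circ",np.round(e[0],1),round(e[1],1),"px",cen(k).round(1))
E
python3 - <<'E'
from h import *
w=cv2.imread("pics/w1.png"); t=cv2.imread("pics/t1.png")
d=np.load("w1.npz"); cw=tuple(d[k] for k in d.files); cw=(cw[0],float(cw[1]),cw[2],cw[3]); ct=cam("top")
h=cv2.cvtColor(w,cv2.COLOR_BGR2HSV)
for p in((292,156),(298,259),(298,225),(345,198),(335,185),(270,220),(362,121),(320,120),(258,190)): print(p,h[p[1],p[0]])
roi=(245,85,395,290)
rect("tray",blobs(w,(2,70,40),(24,255,255),roi,5000),cw,.015)
rect("lid",blobs(w,(12,40,190),(30,125,255),roi,500),cw,.135)
rect("knob",blobs(w,(8,60,190),(30,145,255),(330,185,360,212),60),cw,.070)
rect("disc",blobs(w,(0,0,90),(179,50,255),(318,168,372,220),200),cw,.03)
rect("toplid",blobs(t,(14,60,170),(30,160,255),(360,190,465,270),100),ct,.135)
rect("topknob",blobs(t,(12,60,170),(30,160,255),(405,210,425,226),15),ct,.07)
E
```

```text
(292, 156) [ 27  35 255]
(298, 259) [ 27  32 255]
(298, 225) [173   5 219]
(345, 198) [ 21  69 253]
(335, 185) [173   4 242]
(270, 220) [ 16 121 249]
(362, 121) [126   9 135]
(320, 120) [ 13 130 231]
(258, 190) [  5  63 101]
tray [ 493.4 -351. ] [257.2 161.7] 83.4 circ [ 493.7 -342.9] 144.4 px [322.3 179.7]
lid [ 467.3 -328.6] [182.   58.4] 83.1 circ [ 471.3 -329.6] 93.1 px [287.6 167.2]
knob [ 523.7 -343.5] [26.3 23.5] 85.0 circ [ 523.8 -343.2] 13.6 px [345.1 197.8]
disc [ 524.7 -344.4] [59.2 57.8] 83.6 circ [ 524.2 -344.6] 30.2 px [343.3 193.3]
toplid [ 475.9 -281.1] [45.7 57.8] 45.6 circ [ 472.7 -284.6] 29.5 px [398.  233.8]
topknob [ 525.4 -342.1] [20.  25.8] 0.9 circ [ 524.4 -343.2] 14.4 px [416.  218.8]
```

```bash
python3 - <<'E'
from h import *
w=cv2.imread("pics/w1.png"); t=cv2.imread("pics/top0.png")
d=np.load("w1.npz"); cw=[d[k] for k in d.files]; cw[1]=float(cw[1]); ct=cam("top")
roi=(245,85,395,290)
L=[k for k in blobs(w,(20,15,200),(34,75,255),roi,800)]
rect("lid",L,cw,.135)
T=[k for k in blobs(t,(14,60,170),(30,160,255),(360,190,465,270),100) if abs(cen(k)[1]-236)<10]
rect("top",T,ct,.135)
for k in L:
  for j in T:
    p,e=tri(cw,cen(k),ct,cen(j))
    if e<.02: print("lid3d",p.round(4),round(e,4))
p=tri(cw,(345.1,197.8),ct,(416.,218.8)); print("knob3d",p)
# salt, tray corners
rect("salt",blobs(w,(0,0,60),(179,60,170),(345,104,380,138),150),cw,.034)
P=onz(cw,[(256,97),(386,97),(383,280),(263,280)],.016); print(P.round(4))
E
```

```text
lid [ 461.8 -392.2] [51.8 50.6] 80.4 circ [ 461.7 -392.7] 35.0 px [295.2 260.5]
lid [ 472.  -284.7] [56.3 56.1] 37.7 circ [ 471.9 -284.9] 28.6 px [291.2 155.5]
top [ 462.6 -393.5] [54.1 53.3] 80.1 circ [ 463.4 -393.4] 35.8 px [438.9 239. ]
top [ 472.7 -285.4] [57.9 56.7] 72.4 circ [ 471.8 -284.9] 30.1 px [399.  234.8]
lid3d [ 0.4622 -0.393   0.1339] 0.0018
lid3d [ 0.4721 -0.2844  0.1386] 0.0006
knob3d (array([ 0.52320258, -0.34133976,  0.08104324]), np.float64(0.00022514690483899083))
salt [ 554.6 -258.7] [34.5 34.9] 40.2 circ [ 554.4 -258.4] 17.9 px [361.7 120.5]
[[ 0.4297 -0.2154  0.016 ]
 [ 0.5887 -0.2338  0.016 ]
 [ 0.5689 -0.4749  0.016 ]
 [ 0.4013 -0.4556  0.016 ]]
```

Heights and positions agree: lids at z≈0.135, with the round can at (472,−285) and the square can at (462,−393) turned −9.8°. I'll grip the round can first.

Request:
jog_arm([
  {"translation": [-0.02, 0.06, 0], "turn": 0, "claw": 1},
  {"translation": [-0.036, 0.111, -0.03], "turn": 0, "claw": 1},
  {"translation": [-0.036, 0.111, -0.1], "turn": 0, "claw": 1},
  {"translation": [-0.036, 0.111, -0.2], "turn": 0, "claw": 1},
  {"translation": [-0.036, 0.111, -0.3], "turn": 0, "claw": 1},
  {"translation": [-0.036, 0.111, -0.39], "turn": 0, "claw": 1},
  {"translation": [-0.036, 0.111, -0.45], "turn": 0, "claw": 1},
  {"translation": [-0.036, 0.111, -0.5], "turn": 0, "claw": 1},
  {"translation": [-0.036, 0.111, -0.528], "turn": 0, "claw": 1},
  {"translation": [-0.036, 0.111, -0.528], "turn": 0, "claw": 1},
])

```text
clock: 4.0
eef_pos: [0.4722, -0.2837, 0.0864]
eef_rot: [-2.343, -2.092, 0.0]
contact_force: [0.0, -0.5, -0.7]
gripper_width: 1.003
grasp_force: 0.0
```

Request:
jog_arm([
  {"translation": [0, 0, 0], "turn": 0, "claw": -1},
  {"translation": [0, 0, 0], "turn": 0, "claw": -1},
  {"translation": [0, 0, 0], "turn": 0, "claw": -1},
  {"translation": [0, 0, 0], "turn": 0, "claw": -1},
  {"translation": [0, 0, 0], "turn": 0, "claw": -1},
  {"translation": [0, 0, 0], "turn": 0, "claw": -1},
  {"translation": [0, 0, 0], "turn": 0, "claw": -1},
  {"translation": [0, 0, 0], "turn": 0, "claw": -1},
  {"translation": [0, 0, 0], "turn": 0, "claw": -1},
  {"translation": [0, 0, 0], "turn": 0, "claw": -1},
])

```text
clock: 5.25
eef_pos: [0.4723, -0.2846, 0.0871]
eef_rot: [2.344, 2.091, 0.001]
contact_force: [-1.1, 0.3, 5.1]
gripper_width: 0.651
grasp_force: 30.0
```

Request:
jog_arm([
  {"translation": [0, 0, 0.02], "turn": 0, "claw": -1},
  {"translation": [0, 0, 0.07], "turn": 0, "claw": -1},
  {"translation": [0, 0, 0.14], "turn": 0, "claw": -1},
  {"translation": [0, 0, 0.21], "turn": 0, "claw": -1},
  {"translation": [0, 0, 0.28], "turn": 0, "claw": -1},
  {"translation": [0, 0.02, 0.31], "turn": 0, "claw": -1},
  {"translation": [0, 0.06, 0.328], "turn": 0, "claw": -1},
  {"translation": [0, 0.12, 0.328], "turn": 0, "claw": -1},
  {"translation": [0, 0.19, 0.328], "turn": 0, "claw": -1},
  {"translation": [0, 0.26, 0.328], "turn": 0, "claw": -1},
])

```text
clock: 6.5
eef_pos: [0.4713, -0.1524, 0.2498]
eef_rot: [-2.343, -2.09, 0.001]
contact_force: [0.8, 0.4, -3.5]
gripper_width: 0.648
grasp_force: 30.0
```

Request:
jog_arm([
  {"translation": [0.002, 0.08, 0], "turn": 0, "claw": -1},
  {"translation": [0.003, 0.16, 0], "turn": 0, "claw": -1},
  {"translation": [0.005, 0.25, 0], "turn": 0, "claw": -1},
  {"translation": [0.007, 0.34, 0], "turn": 0, "claw": -1},
  {"translation": [0.008, 0.43, 0], "turn": 0, "claw": -1},
  {"translation": [0.01, 0.52, 0], "turn": 0, "claw": -1},
  {"translation": [0.012, 0.61, 0], "turn": 0, "claw": -1},
  {"translation": [0.013, 0.7, 0], "turn": 0, "claw": -1},
  {"translation": [0.015, 0.79, 0], "turn": 0, "claw": -1},
  {"translation": [0.016, 0.87, 0], "turn": 0, "claw": -1},
])

```text
clock: 7.75
eef_pos: [0.4786, 0.2825, 0.2496]
eef_rot: [-2.343, -2.092, 0.003]
contact_force: [1.0, 0.1, -4.2]
gripper_width: 0.648
grasp_force: 30.0
```

Request:
jog_arm([
  {"translation": [0, 0.07, 0], "turn": 0, "claw": -1},
  {"translation": [0, 0.13, 0], "turn": 0, "claw": -1},
  {"translation": [0, 0.18, 0], "turn": 0, "claw": -1},
  {"translation": [0, 0.214, 0], "turn": 0, "claw": -1},
  {"translation": [0, 0.214, -0.03], "turn": 0, "claw": -1},
  {"translation": [0, 0.214, -0.08], "turn": 0, "claw": -1},
  {"translation": [0, 0.214, -0.14], "turn": 0, "claw": -1},
  {"translation": [0, 0.214, -0.2], "turn": 0, "claw": -1},
  {"translation": [0, 0.214, -0.24], "turn": 0, "claw": -1},
  {"translation": [0, 0.214, -0.26], "turn": 0, "claw": -1},
])

```text
clock: 9.0
eef_pos: [0.4796, 0.3853, 0.1188]
eef_rot: [2.345, 2.089, -0.005]
contact_force: [-0.4, -0.3, -4.3]
gripper_width: 0.644
grasp_force: 30.0
```

```bash
python3 - <<'E'
from h import *
s=bot.sense(); print(s["clock"],s["eef_pos"].round(4),s["eef_rot"],s["qpos"].round(2),s["contact_force"].round(1),s["gripper_width"])
save("side","s2.png")
E
```

```text
9.0 [0.4796 0.3853 0.1188] [ 2.34548196  2.08886215 -0.00491392] [-1.03  0.54  0.39  1.74 -0.25  0.91 -0.65] [-0.4 -0.3 -4.3] 0.6438229819150223
```

View pics/s2.png

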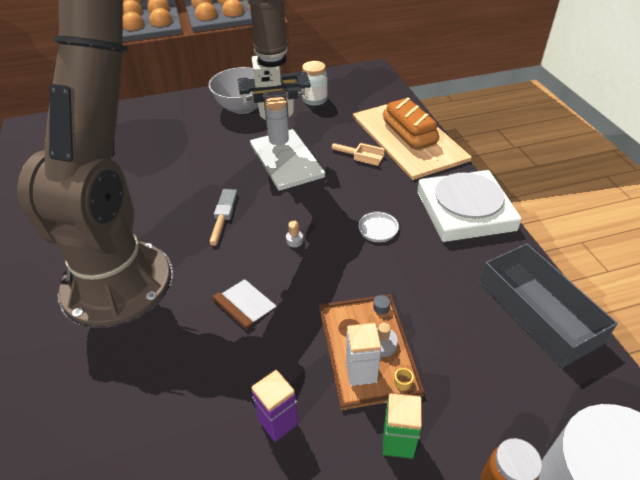

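The can is held upright above the slab, at (278,120) in the side view. I'll set it down.

Request:
jog_arm([
  {"translation": [0, 0, -0.015], "turn": 0, "claw": -1},
  {"translation": [0, 0, -0.03], "turn": 0, "claw": -1},
  {"translation": [0, 0, -0.042], "turn": 0, "claw": -1},
  {"translation": [0, 0, -0.047], "turn": 0, "claw": -1},
  {"translation": [0, 0, -0.05], "turn": 0, "claw": -1},
  {"translation": [0, 0, -0.051], "turn": 0, "claw": -1},
  {"translation": [0, 0, -0.052], "turn": 0, "claw": -1},
  {"translation": [0, 0, -0.052], "turn": 0, "claw": -1},
  {"translation": [0, 0, -0.052], "turn": 0, "claw": -1},
  {"translation": [0, 0, -0.052], "turn": 0, "claw": -1},
])

```text
clock: 10.3
eef_pos: [0.4803, 0.3876, 0.0951]
eef_rot: [-2.344, -2.091, -0.001]
contact_force: [-0.5, -0.5, 3.0]
gripper_width: 0.649
grasp_force: 30.0
```

Request:
jog_arm([
  {"translation": [0, 0, 0], "turn": 0, "claw": 1},
  {"translation": [0, 0, 0], "turn": 0, "claw": 1},
  {"translation": [0, 0, 0], "turn": 0, "claw": 1},
  {"translation": [0, 0, 0], "turn": 0, "claw": 1},
  {"translation": [0, 0, 0.02], "turn": 0, "claw": 1},
  {"translation": [0, 0, 0.08], "turn": 0, "claw": 1},
  {"translation": [0, 0, 0.16], "turn": 0, "claw": 1},
  {"translation": [0, 0, 0.25], "turn": 0, "claw": 1},
  {"translation": [0, 0, 0.34], "turn": 0, "claw": 1},
  {"translation": [0, 0, 0.41], "turn": 0, "claw": 1},
])

```text
clock: 11.55
eef_pos: [0.4805, 0.3874, 0.3027]
eef_rot: [-2.345, -2.091, -0.004]
contact_force: [1.1, 0.6, -0.3]
gripper_width: 0.998
grasp_force: 0.0
```

Request:
jog_arm([
  {"translation": [0, -0.08, 0], "turn": 0, "claw": 1},
  {"translation": [0, -0.18, 0], "turn": 0, "claw": 1},
  {"translation": [0, -0.28, 0], "turn": 0, "claw": 1},
  {"translation": [0, -0.38, 0], "turn": 0, "claw": 1},
  {"translation": [0, -0.48, 0], "turn": 0, "claw": 1},
  {"translation": [0, -0.58, 0], "turn": 0, "claw": 1},
  {"translation": [0, -0.68, 0], "turn": 0, "claw": 1},
  {"translation": [0, -0.78, 0], "turn": 0, "claw": 1},
  {"translation": [0, -0.88, 0], "turn": 0, "claw": 1},
  {"translation": [0, -0.98, 0], "turn": 0, "claw": 1},
])

```text
clock: 12.8
eef_pos: [0.48, -0.1042, 0.3006]
eef_rot: [2.344, 2.091, 0.002]
contact_force: [0.9, -0.2, -0.9]
gripper_width: 0.997
grasp_force: 0.0
```

Request:
jog_arm([
  {"translation": [-0.005, -0.1, 0], "turn": -0.01, "claw": 1},
  {"translation": [-0.01, -0.2, 0], "turn": -0.02, "claw": 1},
  {"translation": [-0.02, -0.3, 0], "turn": -0.036, "claw": 1},
  {"translation": [-0.025, -0.4, 0], "turn": -0.036, "claw": 1},
  {"translation": [-0.03, -0.48, 0], "turn": -0.036, "claw": 1},
  {"translation": [-0.036, -0.54, 0], "turn": -0.036, "claw": 1},
  {"translation": [-0.036, -0.57, 0], "turn": -0.036, "claw": 1},
  {"translation": [-0.036, -0.58, 0], "turn": -0.036, "claw": 1},
  {"translation": [-0.036, -0.58, 0], "turn": -0.036, "claw": 1},
  {"translation": [-0.036, -0.58, 0], "turn": -0.036, "claw": 1},
])

```text
clock: 14.05
eef_pos: [0.4628, -0.3913, 0.2998]
eef_rot: [-2.401, -2.026, -0.001]
contact_force: [-0.1, 1.1, -0.5]
gripper_width: 0.998
grasp_force: 0.0
```

```bash
python3 - <<'E'
from h import *
s=bot.sense(); print(s["clock"],s["eef_pos"].round(4),s["contact_force"].round(1)); print(R.from_rotvec(s["eef_rot"]).as_matrix()[:2,1])
c=cam("wrist"); w=save("wrist","w2.png")[:,:,::-1].copy(); t=save("top","t2.png")[:,:,::-1].copy()
rect("can on slab",blobs(t,(14,60,170),(30,160,255),(120,190,240,270),100),cam("top"),.143)
rect("inlay?",blobs(w,(2,60,20),(20,255,170),(100,60,500,290),200),c,.01)
print(proj(c,[[.472,-.285,.01],[.524,-.344,.07],[.462,-.393,.135]]))
E
```

```text
14.05 [ 0.4628 -0.3913  0.2998] [-0.1  1.1 -0.5]
[ 0.98575355 -0.16819598]
can on slab [479.4 385.5] [54.5 54.5] 2.5 circ [479.1 385.8] 29.5 px [150.3 228. ]
inlay? [ 528.  -379.1] [58.4 37.9] 1.9 circ [ 527.7 -369.3] 30.2 px [368.4 177.7]
inlay? [ 474.3 -279.6] [29.8 45.4] 83.1 circ [ 473.4 -287.2] 23.0 px [309.7  97.7]
inlay? [ 555.1 -281.8] [22.9 34.9] 80.3 circ [ 555.9 -277.2] 18.4 px [382.2  87. ]
inlay? [ 490.3 -377.2] [273.  164.4] 83.5 circ [ 484.9 -367.4] 147.5 px [338.1 207.4]
inlay? [ 267.9 -214.7] [19.4 31.4] 79.9 circ [ 268.8 -210.2] 16.2 px [115.6  69.8]
[[308.34341548 102.39567949]
 [368.30569858 149.83360434]
 [315.73996103 221.61610131]]
```

View pics/w2.png

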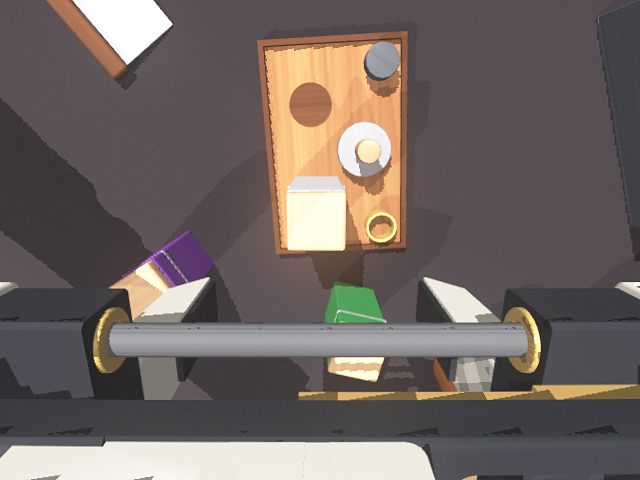

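The wrist view shows the bare front inlay at (310,104), measured at (473,−287). The square lid at (316,221) lines up with the prediction, so I'm gripping it.

Request:
jog_arm([
  {"translation": [0, 0, -0.04], "turn": 0, "claw": 1},
  {"translation": [0, 0, -0.12], "turn": 0, "claw": 1},
  {"translation": [0, 0, -0.21], "turn": 0, "claw": 1},
  {"translation": [0, 0, -0.3], "turn": 0, "claw": 1},
  {"translation": [0, 0, -0.37], "turn": 0, "claw": 1},
  {"translation": [0, 0, -0.41], "turn": 0, "claw": 1},
  {"translation": [0, 0, -0.426], "turn": 0, "claw": 1},
  {"translation": [0, 0, -0.426], "turn": 0, "claw": 1},
  {"translation": [0, 0, -0.426], "turn": 0, "claw": 1},
  {"translation": [0, 0, -0.426], "turn": 0, "claw": 1},
])

```text
clock: 15.4
eef_pos: [0.4627, -0.3929, 0.0877]
eef_rot: [2.402, 2.023, 0.001]
contact_force: [-0.2, -0.6, 0.5]
gripper_width: 0.999
grasp_force: 0.0
```

Request:
jog_arm([
  {"translation": [0, 0, 0], "turn": 0, "claw": -1},
  {"translation": [0, 0, 0], "turn": 0, "claw": -1},
  {"translation": [0, 0, 0], "turn": 0, "claw": -1},
  {"translation": [0, 0, 0], "turn": 0, "claw": -1},
  {"translation": [0, 0, 0], "turn": 0, "claw": -1},
  {"translation": [0, 0, 0], "turn": 0, "claw": -1},
  {"translation": [0, 0, 0], "turn": 0, "claw": -1},
  {"translation": [0, 0, 0], "turn": 0, "claw": -1},
  {"translation": [0, 0, 0], "turn": 0, "claw": -1},
  {"translation": [0, 0, 0], "turn": 0, "claw": -1},
])

```text
clock: 16.65
eef_pos: [0.4622, -0.3925, 0.0867]
eef_rot: [2.403, 2.024, 0.0]
contact_force: [-0.9, 0.2, -0.4]
gripper_width: 0.586
grasp_force: 30.0
```

Request:
jog_arm([
  {"translation": [0, 0, 0.02], "turn": 0, "claw": -1},
  {"translation": [0, 0, 0.07], "turn": 0, "claw": -1},
  {"translation": [0, 0, 0.14], "turn": 0, "claw": -1},
  {"translation": [0, 0, 0.21], "turn": 0, "claw": -1},
  {"translation": [0, 0, 0.28], "turn": 0, "claw": -1},
  {"translation": [0, 0.02, 0.31], "turn": 0, "claw": -1},
  {"translation": [0, 0.06, 0.326], "turn": 0, "claw": -1},
  {"translation": [0, 0.12, 0.326], "turn": 0, "claw": -1},
  {"translation": [0, 0.19, 0.326], "turn": 0, "claw": -1},
  {"translation": [0, 0.26, 0.326], "turn": 0, "claw": -1},
])

```text
clock: 17.9
eef_pos: [0.4614, -0.2603, 0.2488]
eef_rot: [-2.401, -2.023, 0.001]
contact_force: [0.6, -0.4, -4.8]
gripper_width: 0.585
grasp_force: 30.0
```

Request:
jog_arm([
  {"translation": [0.007, 0.08, 0], "turn": 0, "claw": -1},
  {"translation": [0.013, 0.16, 0], "turn": 0, "claw": -1},
  {"translation": [0.02, 0.25, 0], "turn": 0, "claw": -1},
  {"translation": [0.026, 0.34, 0], "turn": 0, "claw": -1},
  {"translation": [0.033, 0.43, 0], "turn": 0, "claw": -1},
  {"translation": [0.04, 0.52, 0], "turn": 0, "claw": -1},
  {"translation": [0.046, 0.61, 0], "turn": 0, "claw": -1},
  {"translation": [0.052, 0.7, 0], "turn": 0, "claw": -1},
  {"translation": [0.058, 0.79, 0], "turn": 0, "claw": -1},
  {"translation": [0.065, 0.87, 0], "turn": 0, "claw": -1},
])

```text
clock: 19.15
eef_pos: [0.4932, 0.1745, 0.2489]
eef_rot: [-2.401, -2.025, 0.002]
contact_force: [0.6, -0.1, -4.7]
gripper_width: 0.588
grasp_force: 30.0
```

Request:
jog_arm([
  {"translation": [0, 0.07, 0], "turn": 0, "claw": -1},
  {"translation": [0, 0.13, 0], "turn": 0, "claw": -1},
  {"translation": [0, 0.18, 0], "turn": 0, "claw": -1},
  {"translation": [0, 0.213, 0], "turn": 0, "claw": -1},
  {"translation": [0, 0.213, -0.04], "turn": 0, "claw": -1},
  {"translation": [0, 0.213, -0.1], "turn": 0, "claw": -1},
  {"translation": [0, 0.213, -0.17], "turn": 0, "claw": -1},
  {"translation": [0, 0.213, -0.23], "turn": 0, "claw": -1},
  {"translation": [0, 0.213, -0.27], "turn": 0, "claw": -1},
  {"translation": [0, 0.213, -0.285], "turn": 0, "claw": -1},
])

```text
clock: 20.4
eef_pos: [0.4941, 0.2782, 0.1061]
eef_rot: [2.403, 2.023, -0.003]
contact_force: [-0.4, 0.7, -3.5]
gripper_width: 0.586
grasp_force: 30.0
```

Request:
jog_arm([
  {"translation": [0, 0, -0.01], "turn": 0, "claw": -1},
  {"translation": [0, 0, -0.018], "turn": 0, "claw": -1},
  {"translation": [0, 0, -0.023], "turn": 0, "claw": -1},
  {"translation": [0, 0, -0.025], "turn": 0, "claw": -1},
  {"translation": [0, 0, -0.026], "turn": 0, "claw": -1},
  {"translation": [0, 0, -0.027], "turn": 0, "claw": -1},
  {"translation": [0, 0, -0.027], "turn": 0, "claw": -1},
  {"translation": [0, 0, -0.027], "turn": 0, "claw": -1},
  {"translation": [0, 0, -0.027], "turn": 0, "claw": -1},
  {"translation": [0, 0, -0.027], "turn": 0, "claw": -1},
])

```text
clock: 21.65
eef_pos: [0.4948, 0.2791, 0.0947]
eef_rot: [-2.402, -2.024, -0.001]
contact_force: [-2.2, -1.6, 5.9]
gripper_width: 0.588
grasp_force: 30.0
```

Request:
jog_arm([
  {"translation": [0, 0, 0], "turn": 0, "claw": 1},
  {"translation": [0, 0, 0], "turn": 0, "claw": 1},
  {"translation": [0, 0, 0], "turn": 0, "claw": 1},
  {"translation": [0, 0, 0], "turn": 0, "claw": 1},
  {"translation": [0, 0, 0.02], "turn": 0, "claw": 1},
  {"translation": [0, 0, 0.08], "turn": 0, "claw": 1},
  {"translation": [0, 0, 0.16], "turn": 0, "claw": 1},
  {"translation": [0, 0, 0.25], "turn": 0, "claw": 1},
  {"translation": [0, 0, 0.34], "turn": 0, "claw": 1},
  {"translation": [0, 0, 0.41], "turn": 0, "claw": 1},
])

```text
clock: 22.9
eef_pos: [0.495, 0.2788, 0.3015]
eef_rot: [2.403, 2.023, 0.003]
contact_force: [0.5, 0.0, -0.8]
gripper_width: 0.998
grasp_force: 0.0
```

Request:
jog_arm([
  {"translation": [0.01, -0.08, 0], "turn": 0, "claw": 1},
  {"translation": [0.02, -0.18, 0], "turn": 0, "claw": 1},
  {"translation": [0.03, -0.28, 0], "turn": 0, "claw": 1},
  {"translation": [0.04, -0.38, 0], "turn": 0, "claw": 1},
  {"translation": [0.05, -0.48, 0], "turn": 0, "claw": 1},
  {"translation": [0.058, -0.58, 0], "turn": 0, "claw": 1},
  {"translation": [0.058, -0.68, 0], "turn": 0, "claw": 1},
  {"translation": [0.058, -0.78, 0], "turn": 0, "claw": 1},
  {"translation": [0.058, -0.88, 0], "turn": 0, "claw": 1},
  {"translation": [0.058, -0.98, 0], "turn": 0, "claw": 1},
])

```text
clock: 24.15
eef_pos: [0.5235, -0.2126, 0.2995]
eef_rot: [2.402, 2.024, 0.001]
contact_force: [0.8, -0.4, -0.4]
gripper_width: 0.998
grasp_force: 0.0
```

Request:
jog_arm([
  {"translation": [0, -0.08, 0], "turn": 0, "claw": 1},
  {"translation": [0, -0.15, 0], "turn": 0, "claw": 1},
  {"translation": [0, -0.21, 0], "turn": 0, "claw": 1},
  {"translation": [0, -0.25, 0], "turn": 0, "claw": 1},
  {"translation": [0, -0.265, 0], "turn": 0, "claw": 1},
  {"translation": [0, -0.265, -0.06], "turn": 0, "claw": 1},
  {"translation": [0, -0.265, -0.14], "turn": 0, "claw": 1},
  {"translation": [0, -0.265, -0.2], "turn": 0, "claw": 1},
  {"translation": [0, -0.265, -0.2], "turn": 0, "claw": 1},
  {"translation": [0, -0.265, -0.2], "turn": 0, "claw": 1},
])

```text
clock: 25.4
eef_pos: [0.5244, -0.3436, 0.2002]
eef_rot: [2.401, 2.024, 0.001]
contact_force: [-0.2, -0.2, 0.1]
gripper_width: 0.998
grasp_force: 0.0
```

```bash
python3 - <<'E'
from h import *
s=bot.sense(); print(s["clock"],s["eef_pos"].round(4),s["contact_force"].round(1))
c=cam("wrist"); w=save("wrist","w3.png")[:,:,::-1].copy(); t=save("top","t3.png")[:,:,::-1].copy()
rect("cans on slab",blobs(t,(14,60,170),(30,160,255),(120,190,240,270),100),cam("top"),.143)
print(proj(c,[[.524,-.344,.07],[.524,-.344,.03],[.474,-.287,.01],[.462,-.393,.01]]))
E
```

```text
25.4 [ 0.5244 -0.3436  0.2002] [-0.2 -0.2  0.1]
cans on slab [479.4 385.5] [54.5 54.5] 2.5 circ [479.1 385.8] 29.5 px [147.2 227.1]
cans on slab [494.3 276.8] [52.8 52.9] 80.9 circ [493.4 276.1] 34.5 px [191.8 224. ]
[[315.72327516 229.67549813]
 [315.73325017 218.43947608]
 [250.95668634 162.5414447 ]
 [262.43040279 272.10422939]]
```

View pics/w3.png

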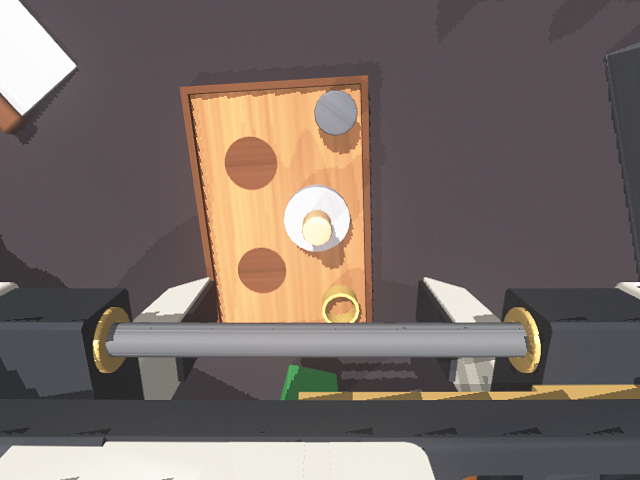

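The knob at (317,229) matches its prediction, and both front inlays, (251,162) and (262,270), are bare. I'll grip the knob.

Request:
jog_arm([
  {"translation": [0, 0, -0.06], "turn": 0, "claw": 1},
  {"translation": [0, 0, -0.14], "turn": 0, "claw": 1},
  {"translation": [0, 0, -0.22], "turn": 0, "claw": 1},
  {"translation": [0, 0, -0.28], "turn": 0, "claw": 1},
  {"translation": [0, 0, -0.31], "turn": 0, "claw": 1},
  {"translation": [0, 0, -0.326], "turn": 0, "claw": 1},
  {"translation": [0, 0, -0.326], "turn": 0, "claw": 1},
  {"translation": [0, 0, -0.326], "turn": 0, "claw": 1},
  {"translation": [0, 0, -0.326], "turn": 0, "claw": -1},
  {"translation": [0, 0, -0.326], "turn": 0, "claw": -1},
])

```text
clock: 26.75
eef_pos: [0.5239, -0.3436, 0.0362]
eef_rot: [2.402, 2.024, 0.001]
contact_force: [0.8, -0.0, 0.0]
gripper_width: 0.83
grasp_force: 0.0
```

Request:
jog_arm([
  {"translation": [0, 0, 0], "turn": 0, "claw": -1},
  {"translation": [0, 0, 0], "turn": 0, "claw": -1},
  {"translation": [0, 0, 0], "turn": 0, "claw": -1},
  {"translation": [0, 0, 0], "turn": 0, "claw": -1},
  {"translation": [0, 0, 0], "turn": 0, "claw": -1},
  {"translation": [0, 0, 0], "turn": 0, "claw": -1},
  {"translation": [0, 0, 0], "turn": 0, "claw": -1},
  {"translation": [0, 0, 0], "turn": 0, "claw": -1},
  {"translation": [0, 0, 0], "turn": 0, "claw": -1},
  {"translation": [0, 0, 0], "turn": 0, "claw": -1},
])

```text
clock: 28.0
eef_pos: [0.5237, -0.3435, 0.0358]
eef_rot: [2.403, 2.024, 0.0]
contact_force: [1.4, 0.4, -1.0]
gripper_width: 0.269
grasp_force: 30.0
```

```bash
python3 - <<'E'
from h import *
t=cv2.imread("pics/t3.png"); s=cv2.imread("pics/side0.png")
rect("dish side",blobs(s,(0,0,120),(179,70,255),(350,205,405,250),300),cam("side"),.014)
rect("dish",blobs(t,(0,0,110),(179,60,255),(275,155,330,205),300),cam("top"),.014)
print(bot.sense()["eef_pos"],bot.sense()["gripper_width"],tri(cam("side"),(379,227.5),cam("top"),(302.2,180.3)))
E
```

```text
dish side [640.  -18.9] [105.2 101.9] 34.5 circ [639.7 -20. ] 55.0 px [378.1 226. ]
dish [639.8 -17.3] [ 99.6 101.4] 76.6 circ [640.7 -17.4] 51.6 px [302.1 180.4]
[ 0.52370247 -0.34350079  0.0357507 ] 0.2691516887605327 (array([ 0.64328708, -0.01786042,  0.00462235]), np.float64(0.002473008504164048))
```

Request:
jog_arm([
  {"translation": [0, 0, 0.02], "turn": 0, "claw": -1},
  {"translation": [0, 0, 0.07], "turn": 0, "claw": -1},
  {"translation": [0, 0, 0.14], "turn": 0, "claw": -1},
  {"translation": [0, 0, 0.2], "turn": 0, "claw": -1},
  {"translation": [0.02, 0.03, 0.226], "turn": 0, "claw": -1},
  {"translation": [0.05, 0.09, 0.226], "turn": 0, "claw": -1},
  {"translation": [0.08, 0.17, 0.226], "turn": 0, "claw": -1},
  {"translation": [0.11, 0.25, 0.226], "turn": 0, "claw": -1},
  {"translation": [0.14, 0.33, 0.226], "turn": 0, "claw": -1},
  {"translation": [0.17, 0.41, 0.226], "turn": 0, "claw": -1},
])

```text
clock: 29.25
eef_pos: [0.6088, -0.1372, 0.1493]
eef_rot: [-2.403, -2.024, -0.0]
contact_force: [0.3, -0.5, -1.7]
gripper_width: 0.268
grasp_force: 30.0
```

Request:
jog_arm([
  {"translation": [0.03, 0.08, 0], "turn": 0, "claw": -1},
  {"translation": [0.05, 0.15, 0], "turn": 0, "claw": -1},
  {"translation": [0.06, 0.21, 0], "turn": 0, "claw": -1},
  {"translation": [0.062, 0.241, 0], "turn": 0, "claw": -1},
  {"translation": [0.062, 0.241, 0], "turn": 0, "claw": -1},
  {"translation": [0.062, 0.241, -0.05], "turn": 0, "claw": -1},
  {"translation": [0.062, 0.241, -0.11], "turn": 0, "claw": -1},
  {"translation": [0.062, 0.241, -0.16], "turn": 0, "claw": -1},
  {"translation": [0.062, 0.241, -0.19], "turn": 0, "claw": -1},
  {"translation": [0.062, 0.241, -0.2], "turn": 0, "claw": -1},
])

```text
clock: 30.5
eef_pos: [0.6393, -0.0193, 0.0484]
eef_rot: [2.404, 2.022, -0.001]
contact_force: [0.2, 0.1, -1.7]
gripper_width: 0.266
grasp_force: 30.0
```

Request:
jog_arm([
  {"translation": [0, 0, -0.01], "turn": 0, "claw": -1},
  {"translation": [0, 0, -0.02], "turn": 0, "claw": -1},
  {"translation": [0, 0, -0.028], "turn": 0, "claw": -1},
  {"translation": [0, 0, -0.033], "turn": 0, "claw": -1},
  {"translation": [0, 0, -0.036], "turn": 0, "claw": -1},
  {"translation": [0, 0, -0.038], "turn": 0, "claw": -1},
  {"translation": [0, 0, -0.038], "turn": 0, "claw": -1},
  {"translation": [0, 0, -0.038], "turn": 0, "claw": -1},
  {"translation": [0, 0, -0.038], "turn": 0, "claw": -1},
  {"translation": [0, 0, -0.038], "turn": 0, "claw": -1},
])

```text
clock: 31.75
eef_pos: [0.6397, -0.018, 0.0298]
eef_rot: [2.403, 2.024, 0.0]
contact_force: [-0.1, -0.3, -1.7]
gripper_width: 0.266
grasp_force: 30.0
```

Request:
jog_arm([
  {"translation": [0, 0, -0.001], "turn": 0, "claw": -1},
  {"translation": [0, 0, -0.002], "turn": 0, "claw": -1},
  {"translation": [0, 0, -0.003], "turn": 0, "claw": -1},
  {"translation": [0, 0, -0.004], "turn": 0, "claw": -1},
  {"translation": [0, 0, -0.004], "turn": 0, "claw": -1},
  {"translation": [0, 0, -0.004], "turn": 0, "claw": -1},
  {"translation": [0, 0, -0.004], "turn": 0, "claw": -1},
  {"translation": [0, 0, -0.004], "turn": 0, "claw": -1},
  {"translation": [0, 0, -0.004], "turn": 0, "claw": -1},
  {"translation": [0, 0, -0.004], "turn": 0, "claw": -1},
])

```text
clock: 33.0
eef_pos: [0.6397, -0.018, 0.0296]
eef_rot: [-2.403, -2.023, -0.002]
contact_force: [-7.6, 1.7, 20.2]
gripper_width: 0.263
grasp_force: 30.0
```

Request:
jog_arm([
  {"translation": [0, 0, 0.002], "turn": 0, "claw": 1},
  {"translation": [0, 0, 0.004], "turn": 0, "claw": 1},
  {"translation": [0, 0, 0.004], "turn": 0, "claw": 1},
  {"translation": [0, 0, 0.004], "turn": 0, "claw": 1},
  {"translation": [0, 0, 0.03], "turn": 0, "claw": 1},
  {"translation": [0, 0, 0.09], "turn": 0, "claw": 1},
  {"translation": [0, 0, 0.17], "turn": 0, "claw": 1},
  {"translation": [0, 0, 0.25], "turn": 0, "claw": 1},
  {"translation": [0, 0, 0.32], "turn": 0, "claw": 1},
  {"translation": [0, 0, 0.344], "turn": 0, "claw": 1},
])

```text
clock: 34.25
eef_pos: [0.6407, -0.0185, 0.2027]
eef_rot: [2.401, 2.022, 0.005]
contact_force: [-0.1, 0.3, -0.3]
gripper_width: 0.999
grasp_force: 0.0
```

Request:
jog_arm([
  {"translation": [-0.08, 0.01, 0], "turn": 0, "claw": 1},
  {"translation": [-0.17, 0.02, 0], "turn": 0, "claw": 1},
  {"translation": [-0.26, 0.03, 0], "turn": 0, "claw": 1},
  {"translation": [-0.34, 0.042, 0], "turn": 0, "claw": 1},
  {"translation": [-0.4, 0.042, 0], "turn": 0, "claw": 1},
  {"translation": [-0.422, 0.042, 0], "turn": 0, "claw": 1},
  {"translation": [-0.422, 0.042, 0], "turn": 0, "claw": 1},
  {"translation": [-0.422, 0.042, 0], "turn": 0, "claw": 1},
  {"translation": [-0.422, 0.042, 0], "turn": 0, "claw": 1},
  {"translation": [-0.422, 0.042, 0], "turn": 0, "claw": 1},
])

```text
clock: 35.5
eef_pos: [0.4291, 0.0028, 0.1997]
eef_rot: [2.403, 2.023, -0.001]
contact_force: [0.3, 0.3, -0.4]
gripper_width: 1.003
grasp_force: 0.0
```

```bash
python3 - <<'E'
from h import *
s=bot.sense(); print(s["clock"],s["eef_pos"].round(4),s["contact_force"].round(1))
c=cam("wrist"); w=save("wrist","w4.png")[:,:,::-1].copy(); t=save("top","t4.png")[:,:,::-1].copy()
print(proj(c,[[.4286,.003,.06],[.4286,.003,.02]]))
a=cv2.resize(t[150:270,270:470],None,fx=2,fy=2); b=np.vstack([w,cv2.copyMakeBorder(a,0,0,0,240,0)])[:,:]
cv2.imwrite("pics/c4.png",cv2.resize(b,(500,562)))
rect("disc",blobs(w,(0,0,120),(179,50,255),(270,170,380,270),300),c,.02)
rect("knob",blobs(w,(10,45,150),(32,200,255),(270,170,380,270),200),c,.06)
K=blobs(w,(10,45,150),(32,200,255),(270,170,380,270),200)
t0=cv2.imread("pics/top0.png"); T=blobs(t0,(8,60,110),(30,200,255),(280,235,310,265),20)
print(tri(c,cen(K[0]),cam("top"),cen(T[0])))
# back inlay from top view
rect("inlays",blobs(t,(2,60,20),(20,255,125),(375,205,450,260),50),cam("top"),.01)
E
```

```text
35.5 [0.4291 0.0028 0.1997] [ 0.3  0.3 -0.4]
[[315.59190401 226.0591348 ]
 [315.67478114 215.50559271]]
disc [425.7  -2.7] [24.3 19.8] 23.0 circ [426.7  -4.8] 12.3 px [313.3 221.6]
disc [428.8   7.9] [39.1 40.5] 80.1 circ [428.4   5.8] 21.7 px [314.8 205.3]
knob [428.8   7.1] [28.4 22.9] 80.1 circ [429.2   6.9] 14.3 px [315.  221.4]
(array([0.42880349, 0.00361337, 0.04678426]), np.float64(0.00128820847341913))
inlays [ 426.8 -287.1] [107.5  13.8] 83.7 circ [ 427.1 -287.1] 54.0 px [385.  253.4]
inlays [ 462.5 -391.7] [44.2 44.7] 0.8 circ [ 462.8 -392.1] 24.1 px [428.6 242.3]
inlays [ 474.2 -288.4] [47.2 44.2] 0.2 circ [ 475.2 -288.3] 24.6 px [393.5 237.7]
inlays [ 523.5 -349.8] [35.5 48. ] 27.4 circ [ 526.8 -348. ] 24.1 px [414.2 221.5]
```

View pics/c4.png

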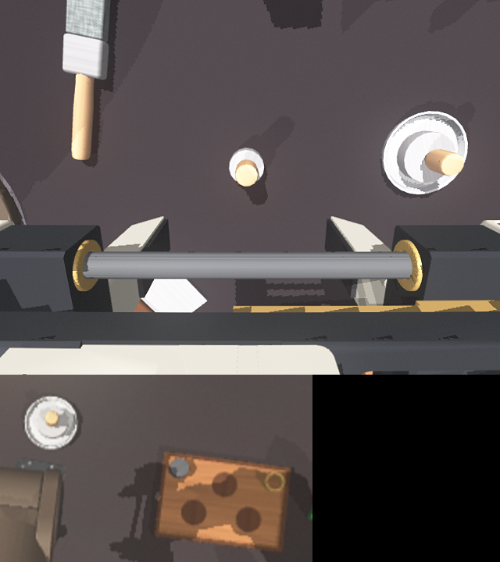

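The large stamp stands in the dish (wrist 425,155). The small stamp's knob (247,174 in this reduced picture) is where I predicted. I'll grip it, and work out the back spot from the inlays in w3 in the meantime.

Request:
jog_arm([
  {"translation": [0, 0.002, -0.06], "turn": 0, "claw": 1},
  {"translation": [0, 0.002, -0.14], "turn": 0, "claw": 1},
  {"translation": [0, 0.002, -0.22], "turn": 0, "claw": 1},
  {"translation": [0, 0.002, -0.29], "turn": 0, "claw": 1},
  {"translation": [0, 0.002, -0.33], "turn": 0, "claw": 1},
  {"translation": [0, 0.002, -0.344], "turn": 0, "claw": 1},
  {"translation": [0, 0.002, -0.344], "turn": 0, "claw": 1},
  {"translation": [0, 0.002, -0.344], "turn": 0, "claw": 1},
  {"translation": [0, 0.002, -0.344], "turn": 0, "claw": -1},
  {"translation": [0, 0.002, -0.344], "turn": 0, "claw": -1},
])

```text
clock: 36.85
eef_pos: [0.429, 0.0042, 0.0281]
eef_rot: [2.402, 2.024, 0.001]
contact_force: [0.8, -0.4, 0.2]
gripper_width: 0.834
grasp_force: 0.0
```

Request:
jog_arm([
  {"translation": [0, 0, 0], "turn": 0, "claw": -1},
  {"translation": [0, 0, 0], "turn": 0, "claw": -1},
  {"translation": [0, 0, 0], "turn": 0, "claw": -1},
  {"translation": [0, 0, 0], "turn": 0, "claw": -1},
  {"translation": [0, 0, 0], "turn": 0, "claw": -1},
  {"translation": [0, 0, 0], "turn": 0, "claw": -1},
  {"translation": [0, 0, 0], "turn": 0, "claw": -1},
  {"translation": [0, 0, 0], "turn": 0, "claw": -1},
  {"translation": [0, 0, 0], "turn": 0, "claw": -1},
  {"translation": [0, 0, 0], "turn": 0, "claw": -1},
])

```text
clock: 38.1
eef_pos: [0.4287, 0.004, 0.0277]
eef_rot: [-2.403, -2.024, -0.0]
contact_force: [-0.2, -0.4, -0.5]
gripper_width: 0.267
grasp_force: 30.0
```

```bash
python3 - <<'E'
from h import *
s=bot.sense(); print(s["clock"],s["eef_pos"].round(4),s["gripper_width"]*92)
c=list(cam("wrist")); c[2]=c[2]+np.array([.5244,-.3436,.2002])-s["eef_pos"]
w=cv2.imread("pics/w3.png")
for roi in((215,125,285,195),(228,235,295,300)):
    rect("inlay",blobs(w,(2,60,20),(20,255,195),roi,600),c,.01)
t=cv2.imread("pics/t4.png")
for k in [cen(b) for b in blobs(t,(2,60,20),(20,255,125),(375,205,450,260),50)][1:3]: print(k)
E
```

```text
38.1 [0.4287 0.004  0.0277] 24.547275801096518
inlay [ 473.3 -287.1] [45.9 46.3] 34.1 circ [ 473.4 -287.3] 23.7 px [250.5 162.6]
inlay [ 461.3 -390.9] [46.5 46. ] 35.0 circ [ 461.4 -390.5] 23.6 px [261.5 269.9]
[428.56182796 242.32258065]
[393.46388164 237.69538729]
```

Request:
jog_arm([
  {"translation": [0, 0, 0.02], "turn": 0, "claw": -1},
  {"translation": [0, 0, 0.07], "turn": 0, "claw": -1},
  {"translation": [0, 0, 0.14], "turn": 0, "claw": -1},
  {"translation": [0, 0, 0.2], "turn": 0, "claw": -1},
  {"translation": [0.02, -0.03, 0.22], "turn": 0, "claw": -1},
  {"translation": [0.04, -0.09, 0.22], "turn": 0, "claw": -1},
  {"translation": [0.06, -0.17, 0.22], "turn": 0, "claw": -1},
  {"translation": [0.08, -0.25, 0.22], "turn": 0, "claw": -1},
  {"translation": [0.11, -0.34, 0.22], "turn": 0, "claw": -1},
  {"translation": [0.14, -0.43, 0.22], "turn": 0, "claw": -1},
])

```text
clock: 39.35
eef_pos: [0.4989, -0.2134, 0.1373]
eef_rot: [-2.403, -2.024, 0.0]
contact_force: [0.8, 1.2, -0.9]
gripper_width: 0.266
grasp_force: 30.0
```

Request:
jog_arm([
  {"translation": [0.03, -0.09, 0], "turn": 0, "claw": -1},
  {"translation": [0.05, -0.17, 0], "turn": 0, "claw": -1},
  {"translation": [0.057, -0.23, 0], "turn": 0, "claw": -1},
  {"translation": [0.057, -0.271, 0], "turn": 0, "claw": -1},
  {"translation": [0.057, -0.271, 0], "turn": 0, "claw": -1},
  {"translation": [0.057, -0.271, -0.04], "turn": 0, "claw": -1},
  {"translation": [0.057, -0.271, -0.09], "turn": 0, "claw": -1},
  {"translation": [0.057, -0.271, -0.14], "turn": 0, "claw": -1},
  {"translation": [0.057, -0.271, -0.17], "turn": 0, "claw": -1},
  {"translation": [0.057, -0.271, -0.18], "turn": 0, "claw": -1},
])

```text
clock: 40.6
eef_pos: [0.5268, -0.3455, 0.0463]
eef_rot: [-2.401, -2.024, 0.001]
contact_force: [-0.2, -0.0, -1.8]
gripper_width: 0.267
grasp_force: 30.0
```

Request:
jog_arm([
  {"translation": [0, 0, -0.006], "turn": 0, "claw": -1},
  {"translation": [0, 0, -0.012], "turn": 0, "claw": -1},
  {"translation": [0, 0, -0.016], "turn": 0, "claw": -1},
  {"translation": [0, 0, -0.018], "turn": 0, "claw": -1},
  {"translation": [0, 0, -0.02], "turn": 0, "claw": -1},
  {"translation": [0, 0, -0.021], "turn": 0, "claw": -1},
  {"translation": [0, 0, -0.021], "turn": 0, "claw": -1},
  {"translation": [0, 0, -0.021], "turn": 0, "claw": -1},
  {"translation": [0, 0, -0.021], "turn": 0, "claw": -1},
  {"translation": [0, 0, -0.021], "turn": 0, "claw": -1},
])

```text
clock: 41.85
eef_pos: [0.5273, -0.3466, 0.0378]
eef_rot: [2.403, 2.024, 0.001]
contact_force: [-2.5, 1.7, 5.5]
gripper_width: 0.269
grasp_force: 30.0
```

Request:
jog_arm([
  {"translation": [0, 0, 0], "turn": 0, "claw": 1},
  {"translation": [0, 0, 0], "turn": 0, "claw": 1},
  {"translation": [0, 0, 0], "turn": 0, "claw": 1},
  {"translation": [0, 0, 0], "turn": 0, "claw": 1},
  {"translation": [0, 0, 0.03], "turn": 0, "claw": 1},
  {"translation": [0, 0, 0.09], "turn": 0, "claw": 1},
  {"translation": [0, 0, 0.17], "turn": 0, "claw": 1},
  {"translation": [0, 0, 0.25], "turn": 0, "claw": 1},
  {"translation": [0, 0, 0.32], "turn": 0, "claw": 1},
  {"translation": [0, 0, 0.33], "turn": 0, "claw": 1},
])

```text
clock: 43.1
eef_pos: [0.528, -0.3478, 0.206]
eef_rot: [2.399, 2.02, 0.003]
contact_force: [-0.4, -0.3, -0.3]
gripper_width: 1.002
grasp_force: 0.0
```

Request:
jog_arm([
  {"translation": [-0.02, 0.01, 0], "turn": 0, "claw": 1},
  {"translation": [-0.04, 0.02, 0.05], "turn": 0, "claw": 1},
  {"translation": [-0.05, 0.02, 0.1], "turn": 0, "claw": 1},
  {"translation": [-0.05, 0.02, 0.15], "turn": 0, "claw": 1},
  {"translation": [-0.05, 0.02, 0.2], "turn": 0, "claw": 1},
  {"translation": [-0.05, 0.02, 0.2], "turn": 0, "claw": 1},
  {"translation": [-0.05, 0.02, 0.2], "turn": 0, "claw": 1},
  {"translation": [-0.05, 0.02, 0.2], "turn": 0, "claw": 1},
  {"translation": [-0.05, 0.02, 0.2], "turn": 0, "claw": 1},
  {"translation": [-0.05, 0.02, 0.2], "turn": 0, "claw": 1},
])

```text
clock: 44.35
eef_pos: [0.5021, -0.3365, 0.3019]
eef_rot: [-2.402, -2.024, 0.0]
contact_force: [-0.3, -0.2, 0.1]
gripper_width: 1.0
grasp_force: 0.0
```

```bash
python3 - <<'E'
from h import *
s=bot.sense(); print(s["clock"],s["eef_pos"].round(4),s["contact_force"].round(1))
c=cam("wrist"); w=save("wrist","w5.png")[:,:,::-1].copy()
for n,p in(("A",[.473,-.287,.01]),("B",[.4613,-.391,.01])):
    u=proj(c,[p])[0].astype(int); print(u)
    rect("inlay",blobs(w,(2,60,20),(20,255,195),(u[0]-30,u[1]-30,u[0]+30,u[1]+30),300),c,.01)
u=proj(c,[[.5275,-.3465,.03]])[0].astype(int); print(u)
roi=(u[0]-32,u[1]-32,u[0]+32,u[1]+32)
rect("disc",blobs(w,(0,0,120),(179,50,255),roi,100),c,.03)
rect("knob",blobs(w,(20,20,200),(32,110,255),roi,60),c,.07)
cv2.imwrite("pics/c5.png",cv2.resize(w[60:330,200:440],None,fx=2.2,fy=2.2,interpolation=cv2.INTER_CUBIC))
E
```

```text
44.35 [ 0.5021 -0.3365  0.3019] [-0.3 -0.2  0.1]
[284 158]
inlay [ 473.4 -287.3] [45.8 45.6] 34.5 circ [ 473.6 -287.3] 23.5 px [285.4 158.8]
[291 244]
inlay [ 461.6 -390.6] [45.7 45.1] 79.9 circ [ 461.5 -390.9] 23.3 px [292.  243.8]
[339 203]
disc [ 526.5 -344. ] [40.9 40.8] 9.1 circ [ 526.4 -345. ] 21.6 px [338.5 201.2]
knob [ 526.8 -345.6] [21.7 22.1] 35.5 circ [ 526.8 -345.7] 11.6 px [341.2 209.7]
```

View pics/c5.png

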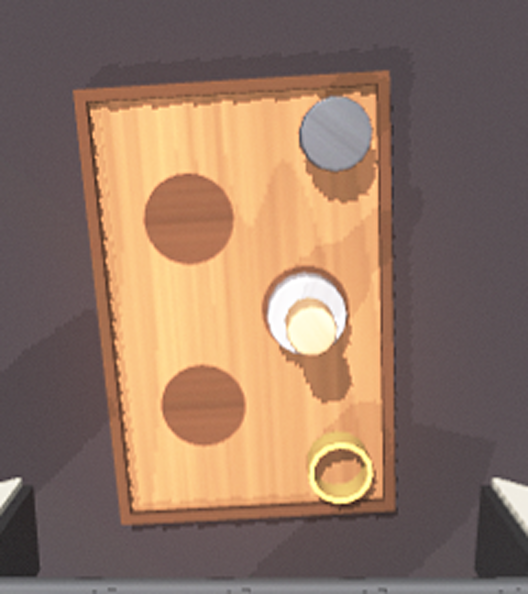

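Small stamp at (526.6,−345.3), versus a back spot of (527.1,−345.9): within 1 mm. The salt tin and ring have not moved. Now I'll return the square can.

Request:
jog_arm([
  {"translation": [0, 0.08, 0], "turn": 0, "claw": 1},
  {"translation": [0, 0.18, 0], "turn": 0, "claw": 1},
  {"translation": [0, 0.28, 0], "turn": 0, "claw": 1},
  {"translation": [0, 0.38, 0], "turn": 0, "claw": 1},
  {"translation": [0, 0.48, 0], "turn": 0, "claw": 1},
  {"translation": [-0.005, 0.58, 0], "turn": 0, "claw": 1},
  {"translation": [-0.01, 0.68, 0], "turn": 0, "claw": 1},
  {"translation": [-0.015, 0.78, 0], "turn": 0, "claw": 1},
  {"translation": [-0.015, 0.88, 0], "turn": 0, "claw": 1},
  {"translation": [-0.015, 0.98, 0], "turn": 0, "claw": 1},
])

```text
clock: 45.65
eef_pos: [0.4945, 0.1551, 0.3025]
eef_rot: [-2.403, -2.024, -0.001]
contact_force: [0.2, -0.6, 0.4]
gripper_width: 1.001
grasp_force: 0.0
```

Request:
jog_arm([
  {"translation": [0, 0.08, 0], "turn": 0, "claw": 1},
  {"translation": [0, 0.15, 0], "turn": 0, "claw": 1},
  {"translation": [0, 0.2, 0], "turn": 0, "claw": 1},
  {"translation": [0, 0.24, 0], "turn": 0, "claw": 1},
  {"translation": [0, 0.251, 0], "turn": 0, "claw": 1},
  {"translation": [0, 0.251, 0], "turn": 0, "claw": 1},
  {"translation": [0, 0.251, 0], "turn": 0, "claw": 1},
  {"translation": [0, 0.251, -0.05], "turn": 0, "claw": 1},
  {"translation": [0, 0.251, -0.12], "turn": 0, "claw": 1},
  {"translation": [0, 0.251, -0.19], "turn": 0, "claw": 1},
])

```text
clock: 46.9
eef_pos: [0.495, 0.2781, 0.2067]
eef_rot: [2.404, 2.023, 0.002]
contact_force: [-0.3, 0.8, 0.1]
gripper_width: 0.997
grasp_force: 0.0
```

Request:
jog_arm([
  {"translation": [0, 0, -0.06], "turn": 0, "claw": 1},
  {"translation": [0, 0, -0.12], "turn": 0, "claw": 1},
  {"translation": [0, 0, -0.17], "turn": 0, "claw": 1},
  {"translation": [0, 0, -0.21], "turn": 0, "claw": 1},
  {"translation": [0, 0, -0.225], "turn": 0, "claw": 1},
  {"translation": [0, 0, -0.225], "turn": 0, "claw": 1},
  {"translation": [0, 0, -0.225], "turn": 0, "claw": 1},
  {"translation": [0, 0, -0.225], "turn": 0, "claw": 1},
  {"translation": [0, 0, -0.225], "turn": 0, "claw": 1},
  {"translation": [0, 0, -0.225], "turn": 0, "claw": 1},
])

```text
clock: 48.15
eef_pos: [0.4947, 0.2791, 0.0949]
eef_rot: [-2.403, -2.024, -0.0]
contact_force: [0.1, 0.7, 0.9]
gripper_width: 1.002
grasp_force: 0.0
```

Request:
jog_arm([
  {"translation": [0, 0, 0], "turn": 0, "claw": -1},
  {"translation": [0, 0, 0], "turn": 0, "claw": -1},
  {"translation": [0, 0, 0], "turn": 0, "claw": -1},
  {"translation": [0, 0, 0], "turn": 0, "claw": -1},
  {"translation": [0, 0, 0], "turn": 0, "claw": -1},
  {"translation": [0, 0, 0], "turn": 0, "claw": -1},
  {"translation": [0, 0, 0], "turn": 0, "claw": -1},
  {"translation": [0, 0, 0], "turn": 0, "claw": -1},
  {"translation": [0, 0, 0], "turn": 0, "claw": -1},
  {"translation": [0, 0, 0], "turn": 0, "claw": -1},
])

```text
clock: 49.4
eef_pos: [0.4947, 0.279, 0.0947]
eef_rot: [2.403, 2.024, 0.0]
contact_force: [1.2, -0.8, -2.3]
gripper_width: 0.585
grasp_force: 30.0
```

Request:
jog_arm([
  {"translation": [0, 0, 0.02], "turn": 0, "claw": -1},
  {"translation": [0, 0, 0.07], "turn": 0, "claw": -1},
  {"translation": [0, 0, 0.14], "turn": 0, "claw": -1},
  {"translation": [0, 0, 0.21], "turn": 0, "claw": -1},
  {"translation": [0, 0, 0.28], "turn": 0, "claw": -1},
  {"translation": [0, -0.02, 0.305], "turn": 0, "claw": -1},
  {"translation": [0, -0.06, 0.31], "turn": 0, "claw": -1},
  {"translation": [0, -0.12, 0.31], "turn": 0, "claw": -1},
  {"translation": [0, -0.19, 0.31], "turn": 0, "claw": -1},
  {"translation": [0, -0.26, 0.31], "turn": 0, "claw": -1},
])

```text
clock: 50.65
eef_pos: [0.4933, 0.1459, 0.2482]
eef_rot: [-2.404, -2.022, 0.005]
contact_force: [0.4, 0.2, -4.3]
gripper_width: 0.586
grasp_force: 30.0
```

Request:
jog_arm([
  {"translation": [-0.007, -0.08, 0], "turn": 0, "claw": -1},
  {"translation": [-0.013, -0.16, 0], "turn": 0, "claw": -1},
  {"translation": [-0.02, -0.25, 0], "turn": 0, "claw": -1},
  {"translation": [-0.026, -0.34, 0], "turn": 0, "claw": -1},
  {"translation": [-0.033, -0.43, 0], "turn": 0, "claw": -1},
  {"translation": [-0.04, -0.52, 0], "turn": 0, "claw": -1},
  {"translation": [-0.046, -0.61, 0], "turn": 0, "claw": -1},
  {"translation": [-0.052, -0.7, 0], "turn": 0, "claw": -1},
  {"translation": [-0.058, -0.79, 0], "turn": 0, "claw": -1},
  {"translation": [-0.065, -0.87, 0], "turn": 0, "claw": -1},
])

```text
clock: 51.9
eef_pos: [0.4596, -0.2881, 0.2483]
eef_rot: [-2.403, -2.02, 0.002]
contact_force: [0.1, 0.1, -4.4]
gripper_width: 0.584
grasp_force: 30.0
```

Request:
jog_arm([
  {"translation": [0, -0.07, 0], "turn": 0, "claw": -1},
  {"translation": [0, -0.13, 0], "turn": 0, "claw": -1},
  {"translation": [0, -0.18, 0], "turn": 0, "claw": -1},
  {"translation": [0, -0.213, 0], "turn": 0, "claw": -1},
  {"translation": [0, -0.213, 0], "turn": 0, "claw": -1},
  {"translation": [0, -0.213, 0], "turn": 0, "claw": -1},
  {"translation": [0, -0.213, -0.05], "turn": 0, "claw": -1},
  {"translation": [0, -0.213, -0.11], "turn": 0, "claw": -1},
  {"translation": [0, -0.213, -0.17], "turn": 0, "claw": -1},
  {"translation": [0, -0.213, -0.22], "turn": 0, "claw": -1},
])

```text
clock: 53.15
eef_pos: [0.4626, -0.3908, 0.1386]
eef_rot: [-2.4, -2.026, -0.001]
contact_force: [0.1, -0.6, -3.4]
gripper_width: 0.581
grasp_force: 30.0
```

Request:
jog_arm([
  {"translation": [0, 0, -0.04], "turn": 0, "claw": -1},
  {"translation": [0, 0, -0.07], "turn": 0, "claw": -1},
  {"translation": [0, 0, -0.088], "turn": 0, "claw": -1},
  {"translation": [0, 0, -0.096], "turn": 0, "claw": -1},
  {"translation": [0, 0, -0.1], "turn": 0, "claw": -1},
  {"translation": [0, 0, -0.103], "turn": 0, "claw": -1},
  {"translation": [0, 0, -0.106], "turn": 0, "claw": -1},
  {"translation": [0, 0, -0.106], "turn": 0, "claw": -1},
  {"translation": [0, 0, -0.106], "turn": 0, "claw": -1},
  {"translation": [0, 0, -0.106], "turn": 0, "claw": -1},
])

```text
clock: 54.4
eef_pos: [0.4622, -0.3926, 0.0868]
eef_rot: [2.403, 2.024, 0.0]
contact_force: [0.6, -0.3, -4.6]
gripper_width: 0.582
grasp_force: 30.0
```

Request:
jog_arm([
  {"translation": [0, 0, -0.001], "turn": 0, "claw": -1},
  {"translation": [0, 0, -0.002], "turn": 0, "claw": -1},
  {"translation": [0, 0, -0.002], "turn": 0, "claw": -1},
  {"translation": [0, 0, -0.003], "turn": 0, "claw": -1},
  {"translation": [0, 0, -0.003], "turn": 0, "claw": -1},
  {"translation": [0, 0, -0.003], "turn": 0, "claw": -1},
  {"translation": [0, 0, -0.003], "turn": 0, "claw": -1},
  {"translation": [0, 0, -0.003], "turn": 0, "claw": -1},
  {"translation": [0, 0, -0.003], "turn": 0, "claw": -1},
  {"translation": [0, 0, -0.003], "turn": 0, "claw": -1},
])

```text
clock: 55.65
eef_pos: [0.4622, -0.3926, 0.0867]
eef_rot: [2.402, 2.024, 0.002]
contact_force: [-2.1, 5.2, 14.8]
gripper_width: 0.588
grasp_force: 30.0
```

Request:
jog_arm([
  {"translation": [0, 0, 0.002], "turn": 0, "claw": 1},
  {"translation": [0, 0, 0.002], "turn": 0, "claw": 1},
  {"translation": [0, 0, 0.002], "turn": 0, "claw": 1},
  {"translation": [0, 0, 0.002], "turn": 0, "claw": 1},
  {"translation": [0, 0, 0.02], "turn": 0, "claw": 1},
  {"translation": [0, 0, 0.08], "turn": 0, "claw": 1},
  {"translation": [0, 0, 0.16], "turn": 0, "claw": 1},
  {"translation": [0, 0, 0.25], "turn": 0, "claw": 1},
  {"translation": [0, 0, 0.34], "turn": 0, "claw": 1},
  {"translation": [0, 0, 0.43], "turn": 0, "claw": 1},
])

```text
clock: 56.9
eef_pos: [0.4619, -0.3925, 0.3024]
eef_rot: [2.403, 2.023, 0.0]
contact_force: [0.7, 0.1, -1.0]
gripper_width: 0.999
grasp_force: 0.0
```

Request:
jog_arm([
  {"translation": [0, 0.08, 0], "turn": 0, "claw": 1},
  {"translation": [0.005, 0.18, 0], "turn": 0.01, "claw": 1},
  {"translation": [0.01, 0.28, 0], "turn": 0.02, "claw": 1},
  {"translation": [0.015, 0.38, 0], "turn": 0.036, "claw": 1},
  {"translation": [0.02, 0.48, 0], "turn": 0.036, "claw": 1},
  {"translation": [0.025, 0.58, 0], "turn": 0.036, "claw": 1},
  {"translation": [0.03, 0.68, 0], "turn": 0.036, "claw": 1},
  {"translation": [0.036, 0.78, 0], "turn": 0.036, "claw": 1},
  {"translation": [0.036, 0.88, 0], "turn": 0.036, "claw": 1},
  {"translation": [0.036, 0.98, 0], "turn": 0.036, "claw": 1},
])

```text
clock: 58.15
eef_pos: [0.4801, 0.0988, 0.301]
eef_rot: [2.345, 2.09, 0.002]
contact_force: [1.4, 0.0, -0.4]
gripper_width: 1.001
grasp_force: 0.0
```

Request:
jog_arm([
  {"translation": [0, 0.1, 0], "turn": 0, "claw": 1},
  {"translation": [0, 0.2, 0], "turn": 0, "claw": 1},
  {"translation": [0, 0.3, 0], "turn": 0, "claw": 1},
  {"translation": [0, 0.4, 0], "turn": 0, "claw": 1},
  {"translation": [0, 0.48, 0], "turn": 0, "claw": 1},
  {"translation": [0, 0.54, 0], "turn": 0, "claw": 1},
  {"translation": [0, 0.57, 0], "turn": 0, "claw": 1},
  {"translation": [0, 0.58, 0], "turn": 0, "claw": 1},
  {"translation": [0, 0.58, 0], "turn": 0, "claw": 1},
  {"translation": [0, 0.58, 0], "turn": 0, "claw": 1},
])

```text
clock: 59.4
eef_pos: [0.4807, 0.3861, 0.3006]
eef_rot: [2.346, 2.089, 0.0]
contact_force: [-0.5, -0.3, -1.3]
gripper_width: 1.001
grasp_force: 0.0
```

Request:
jog_arm([
  {"translation": [0, 0, -0.05], "turn": 0, "claw": 1},
  {"translation": [0, 0, -0.13], "turn": 0, "claw": 1},
  {"translation": [0, 0, -0.22], "turn": 0, "claw": 1},
  {"translation": [0, 0, -0.3], "turn": 0, "claw": 1},
  {"translation": [0, 0, -0.36], "turn": 0, "claw": 1},
  {"translation": [0, 0, -0.4], "turn": 0, "claw": 1},
  {"translation": [0, 0, -0.411], "turn": 0, "claw": 1},
  {"translation": [0, 0, -0.411], "turn": 0, "claw": 1},
  {"translation": [0, 0, -0.411], "turn": 0, "claw": 1},
  {"translation": [0, 0, -0.411], "turn": 0, "claw": 1},
])

```text
clock: 60.65
eef_pos: [0.4806, 0.3878, 0.0956]
eef_rot: [-2.344, -2.091, -0.002]
contact_force: [0.7, -0.6, -0.2]
gripper_width: 1.003
grasp_force: 0.0
```

Request:
jog_arm([
  {"translation": [0, 0, 0], "turn": 0, "claw": -1},
  {"translation": [0, 0, 0], "turn": 0, "claw": -1},
  {"translation": [0, 0, 0], "turn": 0, "claw": -1},
  {"translation": [0, 0, 0], "turn": 0, "claw": -1},
  {"translation": [0, 0, 0], "turn": 0, "claw": -1},
  {"translation": [0, 0, 0], "turn": 0, "claw": -1},
  {"translation": [0, 0, 0], "turn": 0, "claw": -1},
  {"translation": [0, 0, 0], "turn": 0, "claw": -1},
  {"translation": [0, 0, 0], "turn": 0, "claw": -1},
  {"translation": [0, 0, 0], "turn": 0, "claw": -1},
])

```text
clock: 61.9
eef_pos: [0.4801, 0.3875, 0.0947]
eef_rot: [2.344, 2.091, -0.0]
contact_force: [-1.3, 0.0, 0.4]
gripper_width: 0.649
grasp_force: 30.0
```

Request:
jog_arm([
  {"translation": [0, 0, 0.02], "turn": 0, "claw": -1},
  {"translation": [0, 0, 0.07], "turn": 0, "claw": -1},
  {"translation": [0, 0, 0.14], "turn": 0, "claw": -1},
  {"translation": [0, 0, 0.21], "turn": 0, "claw": -1},
  {"translation": [0, 0, 0.28], "turn": 0, "claw": -1},
  {"translation": [0, -0.02, 0.305], "turn": 0, "claw": -1},
  {"translation": [0, -0.06, 0.31], "turn": 0, "claw": -1},
  {"translation": [0, -0.12, 0.31], "turn": 0, "claw": -1},
  {"translation": [0, -0.19, 0.31], "turn": 0, "claw": -1},
  {"translation": [0, -0.26, 0.31], "turn": 0, "claw": -1},
])

```text
clock: 63.15
eef_pos: [0.4791, 0.2542, 0.2481]
eef_rot: [-2.346, -2.09, 0.005]
contact_force: [1.3, -0.2, -3.1]
gripper_width: 0.647
grasp_force: 30.0
```

Request:
jog_arm([
  {"translation": [-0.002, -0.08, 0], "turn": 0, "claw": -1},
  {"translation": [-0.003, -0.16, 0], "turn": 0, "claw": -1},
  {"translation": [-0.005, -0.25, 0], "turn": 0, "claw": -1},
  {"translation": [-0.007, -0.34, 0], "turn": 0, "claw": -1},
  {"translation": [-0.008, -0.43, 0], "turn": 0, "claw": -1},
  {"translation": [-0.01, -0.52, 0], "turn": 0, "claw": -1},
  {"translation": [-0.012, -0.61, 0], "turn": 0, "claw": -1},
  {"translation": [-0.013, -0.7, 0], "turn": 0, "claw": -1},
  {"translation": [-0.015, -0.79, 0], "turn": 0, "claw": -1},
  {"translation": [-0.016, -0.87, 0], "turn": 0, "claw": -1},
])

```text
clock: 64.4
eef_pos: [0.4696, -0.1798, 0.2484]
eef_rot: [-2.345, -2.087, 0.002]
contact_force: [1.4, 0.2, -4.4]
gripper_width: 0.651
grasp_force: 30.0
```

Request:
jog_arm([
  {"translation": [0, -0.07, 0], "turn": 0, "claw": -1},
  {"translation": [0, -0.13, 0], "turn": 0, "claw": -1},
  {"translation": [0, -0.18, 0], "turn": 0, "claw": -1},
  {"translation": [0, -0.214, 0], "turn": 0, "claw": -1},
  {"translation": [0, -0.214, 0], "turn": 0, "claw": -1},
  {"translation": [0, -0.214, 0], "turn": 0, "claw": -1},
  {"translation": [0, -0.214, -0.05], "turn": 0, "claw": -1},
  {"translation": [0, -0.214, -0.11], "turn": 0, "claw": -1},
  {"translation": [0, -0.214, -0.17], "turn": 0, "claw": -1},
  {"translation": [0, -0.214, -0.22], "turn": 0, "claw": -1},
])

```text
clock: 65.65
eef_pos: [0.4718, -0.283, 0.1383]
eef_rot: [-2.342, -2.092, -0.0]
contact_force: [0.0, 0.3, -4.2]
gripper_width: 0.647
grasp_force: 30.0
```

Request:
jog_arm([
  {"translation": [0, 0, -0.04], "turn": 0, "claw": -1},
  {"translation": [0, 0, -0.07], "turn": 0, "claw": -1},
  {"translation": [0, 0, -0.088], "turn": 0, "claw": -1},
  {"translation": [0, 0, -0.096], "turn": 0, "claw": -1},
  {"translation": [0, 0, -0.1], "turn": 0, "claw": -1},
  {"translation": [0, 0, -0.103], "turn": 0, "claw": -1},
  {"translation": [0, 0, -0.106], "turn": 0, "claw": -1},
  {"translation": [0, 0, -0.107], "turn": 0, "claw": -1},
  {"translation": [0, 0, -0.107], "turn": 0, "claw": -1},
  {"translation": [0, 0, -0.107], "turn": 0, "claw": -1},
])

```text
clock: 66.9
eef_pos: [0.4724, -0.2846, 0.0867]
eef_rot: [2.344, 2.091, 0.001]
contact_force: [-2.1, 2.0, 5.9]
gripper_width: 0.65
grasp_force: 30.0
```

Contact at the original pose. I'll release, rise and check.

Request:
jog_arm([
  {"translation": [0, 0, 0], "turn": 0, "claw": 1},
  {"translation": [0, 0, 0], "turn": 0, "claw": 1},
  {"translation": [0, 0, 0], "turn": 0, "claw": 1},
  {"translation": [0, 0, 0], "turn": 0, "claw": 1},
  {"translation": [0, 0, 0.03], "turn": 0, "claw": 1},
  {"translation": [0, 0, 0.11], "turn": 0, "claw": 1},
  {"translation": [0, 0, 0.2], "turn": 0, "claw": 1},
  {"translation": [0, 0, 0.3], "turn": 0, "claw": 1},
  {"translation": [0, 0, 0.4], "turn": 0, "claw": 1},
  {"translation": [0, 0, 0.5], "turn": 0, "claw": 1},
])

```text
clock: 68.15
eef_pos: [0.4716, -0.2847, 0.339]
eef_rot: [2.345, 2.09, 0.001]
contact_force: [0.4, -0.8, 0.2]
gripper_width: 0.997
grasp_force: 0.0
```

Request:
jog_arm([
  {"translation": [0.02, -0.06, 0.02], "turn": 0, "claw": 1},
  {"translation": [0.036, -0.111, 0.028], "turn": 0, "claw": 1},
  {"translation": [0.036, -0.111, 0.028], "turn": 0, "claw": 1},
  {"translation": [0.036, -0.111, 0.028], "turn": 0, "claw": 1},
  {"translation": [0.036, -0.111, 0.028], "turn": 0, "claw": 1},
  {"translation": [0.036, -0.111, 0.028], "turn": 0, "claw": 1},
  {"translation": [0.036, -0.111, 0.028], "turn": 0, "claw": 1},
  {"translation": [0.036, -0.111, 0.028], "turn": 0, "claw": 1},
  {"translation": [0.036, -0.111, 0.028], "turn": 0, "claw": 1},
  {"translation": [0.036, -0.111, 0.028], "turn": 0, "claw": 1},
])

```text
clock: 69.4
eef_pos: [0.4902, -0.34, 0.3502]
eef_rot: [2.345, 2.091, -0.0]
contact_force: [0.3, 0.4, 0.2]
gripper_width: 1.0
grasp_force: 0.0
```

```bash
python3 - <<'E'
from h import *
s=bot.sense(); print(s["clock"],s["eef_pos"].round(4))
c=cam("wrist"); w=save("wrist","w6.png")[:,:,::-1].copy(); sd=save("side","s6.png")
roi=(245,85,395,290)
rect("lid",blobs(w,(20,15,200),(34,75,255),roi,500),c,.135)
rect("salt",blobs(w,(0,0,60),(179,60,170),(345,104,380,138),150),c,.034)
a=w[85:290,200:440]; b=sd[190:430,250:450,::-1]
o=np.zeros((480,780,3),np.uint8); o[:342,:400]=cv2.resize(a,(400,342)); o[:438,405:770]=cv2.resize(b,(365,438)); cv2.imwrite("pics/c6.png",o)
E
```

```text
69.4 [ 0.4902 -0.34    0.3502]
lid [ 461.8 -392.1] [51.8 50.6] 80.3 circ [ 461.7 -392.2] 35.3 px [295.3 259.4]
lid [ 472.1 -284.9] [56.3 56. ] 37.7 circ [ 472.  -284.8] 28.7 px [291.4 154.3]
salt [ 554.6 -258.5] [34.9 34.2] 19.5 circ [ 554.5 -258.3] 17.9 px [361.6 119.3]
```

View pics/c6.png

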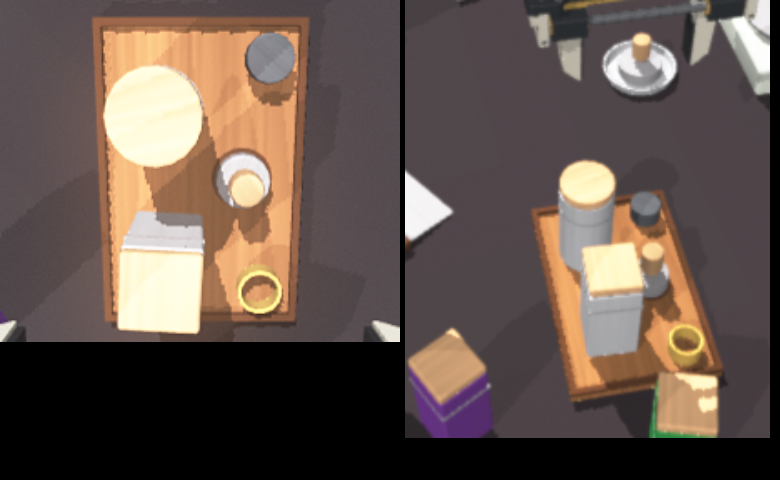

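Both lids are back within 0.2 mm of where they started. The small stamp stands on the back spot, the large stamp is upright in the dish, and the bystanders have not moved.

```bash
python3 -c "
from bench import bot
print(bot.finish_job())"
```

```text
the job is handed in; nothing more can be done
None
```

The job is done and handed in after about 70 s on the clock: the large stamp is in the dish, the small stamp is on the back spot, both canisters are back in their starting places, and the salt tin and ring cutter have not moved.

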